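Lean a specimen panel in its stand

ROBOT

A 6-joint arm with a two-finger parallel gripper is mounted at the origin on the work surface. World frame = base frame: x ahead of the robot, y to its left, z up, the work surface at z = 0. Lengths are in m, angles in rad, forces in N, time in s.
With the tool pointing down it reaches from about 0.35 to 0.975 m from the base axis. Payload 4.9 kg.
Tool frame: the origin (TCP) lies midway between the tips of the shut fingers; the grasp point (between the pads) lies 19 mm behind it; x points along the fingers, y is the direction in which the jaws open and shut, and the axes are right-handed (so a half turn about x gives the same grasp; the last joint's range is limited). The gripper opens to 85 mm and grips with 20 to 120 N. Pads are 22 mm wide; open, the fingers measure 114 mm over their backs; the gripper's body (76 mm by 85 mm) begins 54 mm behind the grasp point. The pads swing forward as they close: fully open they stand 13 mm farther back than shut.
Start: joints at [-1.32, 0.053, 1.613, -0, 1.476, -0.119], TCP at [0.226, -0.583, 0.194] pointing down, gripper open.
Joint ranges: [-3.01, 3.01], [-1.01, 2.22], [0.06, 2.58], [-1.02, 4.17], [0.09, 2.62], [-3.14, 3.14]. Speed limits (rad/s): [2.57, 2.57, 3.14, 3.14, 3.14, 3.14].

INTERFACE

Orientations are given as a rotation vector (axis times angle).
In Python, from station import ctrl gives the robot as it stands.
- The arm moves only by the shell command python3 -m handwheel 'ROWS' [FORCE]. ROWS is JSON, a list of rows, each a list of 3 entries, a list of its own where there are three numbers: the finger opening in m, from 0 to 0.0854, then the shift along the tool's x, y, z in m, then the turn, a rotation vector about the tool's x, y, z in degrees. In form: [[claw, [dx, dy, dz], [ax, ay, az]], ...]. A call has 1 to 10 rows; each row shifts and turns the commanded pose from where the row before left it, along the tool's axes as they then stand; what a row does not reach is not made up. A row lasts 1/12 s, in which the tool goes at most 41.7 mm and 7.16 degrees, less where a joint would pass 70% of its speed; a pose out of reach is approached as far as the arm can. A call with a gripper value outside its range is refused whole. The fingers move at their own pace and stop on an object; FORCE is the grip in N (left out, the last holds). Time passes only in rows, so rows that do not move let the fingers close. It gives the time, the measured TCP pose, the force and the opening at its end, in the units of the state.
- ctrl.get_obs(): the state, without advancing time (a new reading comes with each control period).
- ctrl.get_image(name): name is "side" or "top" or "wrist"; returns the picture (420x560x3 uint8, red, green, blue); there is no depth.
- ctrl.camera_params(name): a dict with "vertical_fov" (degrees; the focal length in pixels is half the picture's height over the tangent of half this angle, whatever the lens; pixels are square), "cx", "cy" (the principal point, pixels), "rvec" (rotation vector, rad) and "tvec" (3), from world to camera coordinates, as OpenCV has them; the wrist camera has in their place "T_tool_cam" (4x4, takes a point from camera to tool coordinates, whose origin is the TCP and whose axes are the tool frame's). Camera axes: x right, y down, z forward; pixel columns grow to the right and rows downward; lengths in m; the calibration is good to about 2 mm. A picture is of the moment at which its call begins: read the wrist's pose just before it. camera_params takes no time and is no camera call.
- ctrl.finish_job(): hands the job in, once; it reports no verdict.
Trained networks look in the newest picture that a camera, given by its name, has taken for a name from the list of things; names that differ only in an ending like _2 or _b are one class to them, and where a whole thing is asked for, a point or a joint stands for the part that bears it (a point fixed in the world has none). Each returns a list of dicts, best first, with "score" (0 to 1); they miss things now and then, are a little off and sometimes report something else, mostly with a low value. They report only what shows in the picture. A call takes as long as a camera call. They do not tell look-alikes from the thing itself.
- ctrl.look_for(thing, camera): "box" ([centre column, centre row, width, height] in pixels, round what is visible of it).
- ctrl.silhouettes(thing, camera): "mask" (420x560 bool, what is visible of it) and "box" ([centre column, centre row, width, height] in pixels, round what is visible of it).
- ctrl.tip_of(thing, camera): "centre" ([row, column] in pixels: a listed point, or the origin of a listed thing).
The state is a dict: "t": time; "q": joint angles; "dq": joint speeds; "effort": joint torques, N m; "tool_pos": TCP position; "tool_rot": TCP orientation; "contact_force": force on the tool from outside, world axes, zero at the start; "wrist_torque": the same for the moment, N m; "opening": finger opening in m.
Only numpy, scipy, OpenCV 4.12 (cv2) and the standard library are available. Lean on these libraries where they do the work, as an engineer would, in place of code of your own. Each camera call takes 0.05 s, during which the arm holds its last target.

TASK

Pick up the specimen panel that lies on the table and lay it on the sloping wooden rest, long way up the slope with its foot at the lip and specimens upward, and let go of it there. Then take it again and lean it in the stand: on end, specimens facing outward, its foot down on the base and close up behind the wooden strip, its back square against the cardboard box and near the middle of it. Leave the other things on the table where they are.

Things in the scene. Friction and masses are not known exactly. Their poses are not given: they have to be found in the camera images.
- panel: Loose plywood panel, 200 x 64 x 12 mm, about 0.18 kg, six flat sherds (3 mm proud) on the middle of one face, 50 mm at either short end bare. Origin at the board's centre; x along the length, y along the width, z out of the specimen face. Starts flat on the table, specimens up. Either short end may be the foot.
- rest: Fixed wooden rest, 100 mm wide (y), to the left or right of the panel. Its face rises at 45 degrees towards +x. Origin on the table under it, z up. Face runs 120 mm up from the lip (x -50, z 20 mm) to x 35, z 105 mm; lip 14 mm high, square to the face. Below the face's top end the back is upright at x 32 mm.
- stand: Fixed stand on the other side of the panel: plywood base 160 (x) x 180 (y) x 6 mm, a wooden strip along y, a closed cardboard box as the wall. Origin on the table, +x from strip to box, z up. Strip x -75 to -63 mm, top at z 20 mm. The box's upright front is at x -11 mm, 160 mm wide about y = 0, top at z 106 mm, 76 mm deep.
- rest_seat (a point): Where the panel's centre lies when it is on the rest with its foot at the lip (x 16, y 0, z 95 mm in the rest's frame, same axes). Its upper 80 mm then stick out free beyond the face.
- stand_foot (a point): Point on top of the stand's base (z 6 mm) at the strip's inner face, middle of its length; axes as the stand. From here 52 mm of bare base run to the box. A panel with its foot against the strip and its back on the box's top edge leans about 22 degrees from upright, its centre 43 mm towards the box and 95 mm above this point.
- envelopes_a: Bystander: bundle of brown paper envelopes, about 90 x 66 x 20 mm; origin at the centre of its underside.
- envelopes_b: Bystander: bundle of brown paper envelopes, about 90 x 66 x 16 mm; origin at the centre of its underside.
- small_box: Bystander: closed cardboard box, 70 x 100 x 35 mm; origin at the centre of its underside.
- jar: Bystander: glass jar with a black cap, 60 mm across, 75 mm tall; origin at the centre of its underside.
- stapler_pad: Bystander: grey plastic block, 55 x 110 x 22 mm; origin at the centre of its underside.
Mind the look-alikes: they are no part of the job. Of the things like the panel, leave any that is green or turquoise; of the rest the larger one is meant.

How it is judged:
By the outcome, as a careful person would: the job done as asked, in the order asked, and still so for the second after the job is handed in, with the robot touching nothing.
It also fails if it takes over 61 s, if anything falls off the work surface, if the arm or the gripper's body presses on something with over 40 N, if the wrist force passes 120 N, or if a joint passes its speed limit or range.

## Working session

There is one attempt and no reset: what is moved stays moved. The work goes in short steps, Python scripts to look and compute and a shell command to move; the robot and the scene stay as the last step left them, time stands still between calls to the robot, and variables do not carry over. Pictures are saved under pics/ and viewed, and the job is handed in when it is done.

```bash
ls; mkdir -p pics
python3 - <<'E'
from station import ctrl
import cv2
o=ctrl.get_obs();print({k:o[k] for k in('t','q','tool_pos','tool_rot','opening','contact_force')})
for n in('side','top'):
    cv2.imwrite(f'pics/{n}0.png',ctrl.get_image(n)[:,:,::-1]); print(n,ctrl.camera_params(n))
print(ctrl.camera_params('wrist'))
E
```

```text
pics
{'t': 0.0, 'q': array([-1.31996260e+00,  5.33667777e-02,  1.61431779e+00, -1.05129495e-05,
        1.47601889e+00, -1.19000284e-01]), 'tool_pos': array([ 0.22573091, -0.58204414,  0.19304276]), 'tool_rot': array([ 2.02016527,  0.38007346, -2.0204725 ]), 'opening': 0.08554555580433477, 'contact_force': array([ 0.0811746 ,  0.14041931, -0.6420518 ])}
side {'vertical_fov': 50.518395482618956, 'cx': 278.6972343026594, 'cy': 215.18092103214698, 'rvec': array([ 0.7058862 , -2.60588775,  1.13304974]), 'tvec': array([0.43516984, 0.21791379, 0.96046086])}
top {'vertical_fov': 44.59534936074936, 'cx': 290.62552339142263, 'cy': 208.73840461599357, 'rvec': array([ 2.16424116, -2.10582592,  0.21553392]), 'tvec': array([0.00185155, 0.51002602, 1.15566551])}
{'vertical_fov': 64.76233066137618, 'cx': 280.68611331662817, 'cy': 205.83478049583616, 'T_tool_cam': array([[ 4.38289544e-04, -2.85658764e-01,  9.58331299e-01,
        -1.79985295e-01],
       [ 9.99999821e-01,  5.15613257e-04, -3.03652839e-04,
         4.41330978e-05],
       [-4.07387228e-04,  9.58331261e-01,  2.85658938e-01,
        -7.39076784e-02],
       [ 0.00000000e+00,  0.00000000e+00,  0.00000000e+00,
         1.00000000e+00]])}
```

View pics/top0.png

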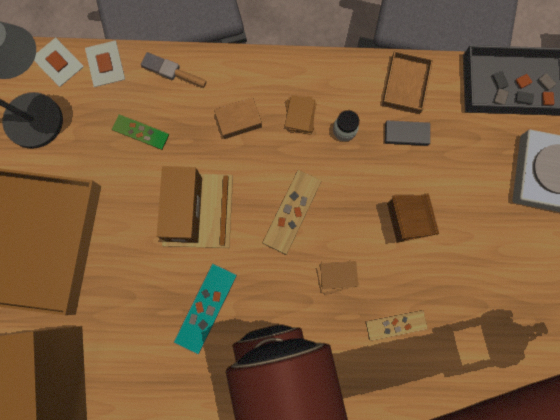

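View pics/side0.png

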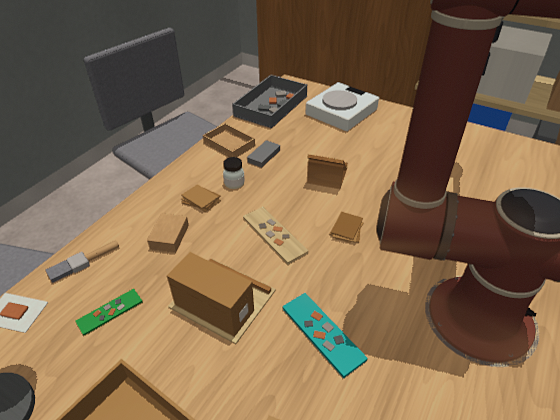

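The top view shows four panel look-alikes: large plain ply at (292,211), small plain ply at (397,326), turquoise at (206,309) and green at (140,132). By the description I want the large plain one at (292,211). The rest is at (413,217) and the stand at (196,208). Next I'll measure and check a close crop.

```bash
cat > h.py <<'E'
from station import ctrl
import cv2, numpy as np
from scipy.spatial.transform import Rotation as R
def cam(n):
    p=ctrl.camera_params(n); f=210/np.tan(np.radians(p['vertical_fov']/2))
    K=np.array([[f,0,p['cx']],[0,f,p['cy']],[0,0,1]])
    if 'rvec' in p: return K,R.from_rotvec(p['rvec']).as_matrix(),np.array(p['tvec'])
    o=ctrl.get_obs(); T=np.eye(4);T[:3,:3]=R.from_rotvec(o['tool_rot']).as_matrix();T[:3,3]=o['tool_pos']
    C=np.linalg.inv(T@p['T_tool_cam']); return K,C[:3,:3],C[:3,3]
def proj(c,X):
    K,r,t=c; x=(np.atleast_2d(X)@r.T+t)@K.T; return x[:,:2]/x[:,2:]
def back(c,uv,z):
    K,r,t=c; d=np.c_[np.atleast_2d(uv),np.ones(len(np.atleast_2d(uv)))]@np.linalg.inv(K).T@r; o=-r.T@t
    return o+d*((z-o[2])/d[:,2])[:,None]
def snap(n,name,crop=None,scale=1):
    im=ctrl.get_image(n)[:,:,::-1].copy()
    s=im if crop is None else im[crop[1]:crop[3],crop[0]:crop[2]]
    cv2.imwrite(f'pics/{name}.png',cv2.resize(s,None,fx=scale,fy=scale,interpolation=cv2.INTER_CUBIC)); return im
E
python3 - <<'E'
from h import *
np.set_printoptions(precision=4,suppress=True)
ct=cam('top');cs=cam('side')
im=snap('top','crop1',(140,150,460,340),2.5)
im2=snap('side','crop2',(140,130,380,350),3)
for th in('panel','rest','stand'):
    for d in ctrl.silhouettes(th,'top')[:4]:
        m=d['mask'].astype(np.uint8); c,_=cv2.findContours(m,cv2.RETR_EXTERNAL,cv2.CHAIN_APPROX_NONE); c=max(c,key=cv2.contourArea)[:,0].astype(float)
        z={'panel':.012,'rest':.0,'stand':.003}[th]
        w=back(ct,c,z)[:,:2]; r=cv2.minAreaRect((w*1000).astype(np.float32))
        print(th,round(d['score'],2),np.round(d['box']),r)
for th in('panel','rest','stand','rest_seat','stand_foot'):
  for n,c in(('top',ct),('side',cs)):
    for d in ctrl.tip_of(th,n)[:4]:
        z={'panel':.006,'rest':0,'stand':0,'rest_seat':.095,'stand_foot':.006}[th]
        print(th,n,round(d['score'],2),np.round(d['centre'],1),back(c,d['centre'][::-1],z)[0])
E
```

```text
panel 0.76 [292. 213.  61.  78.] ((510.63323974609375, 11.841361999511719), (65.4417724609375, 199.9010009765625), 66.35582733154297)
panel 0.66 [141. 132.  59.  32.] ((699.4107666015625, 391.46539306640625), (135.1933135986328, 45.027706146240234), 70.56816864013672)
panel 0.65 [395. 327.  61.  32.] ((247.61012268066406, -237.19210815429688), (47.2067985534668, 142.56268310546875), 11.971048355102539)
panel 0.62 [204. 308.  66.  92.] ((277.5262451171875, 208.28866577148438), (67.5820083618164, 204.65921020507812), 66.17855072021484)
rest 0.69 [412. 217.  48.  50.] ((510.1365966796875, -281.58551025390625), (114.52210235595703, 112.05874633789062), 12.605818748474121)
stand 0.92 [198. 209.  80.  80.] ((517.340087890625, 248.04461669921875), (175.540771484375, 196.85089111328125), 89.91434478759766)
panel top 0.72 [328.8 395.8] [ 0.2392 -0.238   0.006 ]
panel top 0.72 [128.8 140. ] [0.7078 0.394  0.006 ]
panel top 0.59 [306.5 202.8] [0.279  0.2144 0.006 ]
panel top 0.58 [211.5 293.5] [0.5106 0.008  0.006 ]
panel side 0.72 [331.3 323.6] [0.2741 0.2077 0.006 ]
panel side 0.72 [312.1 111.9] [0.6915 0.396  0.006 ]
panel side 0.58 [233.3 275.7] [0.5071 0.0108 0.006 ]
rest top 0.57 [223.2 405.6] [ 0.4907 -0.2663  0.    ]
rest side 0.66 [180.5 324.3] [ 0.4982 -0.2533  0.    ]
stand top 0.56 [210.1 195.2] [0.5081 0.2465 0.    ]
stand side 0.65 [300.3 221.4] [0.5076 0.2477 0.    ]
rest_seat side 0.94 [158.3 327. ] [ 0.4876 -0.2345  0.095 ]
rest_seat side 0.51 [155.8 264.1] [ 0.6438 -0.1577  0.095 ]
stand_foot top 0.68 [211.2 224.5] [0.5064 0.1748 0.006 ]
stand_foot side 0.74 [277.9 234.7] [0.5151 0.1838 0.006 ]
```

View pics/crop1.png

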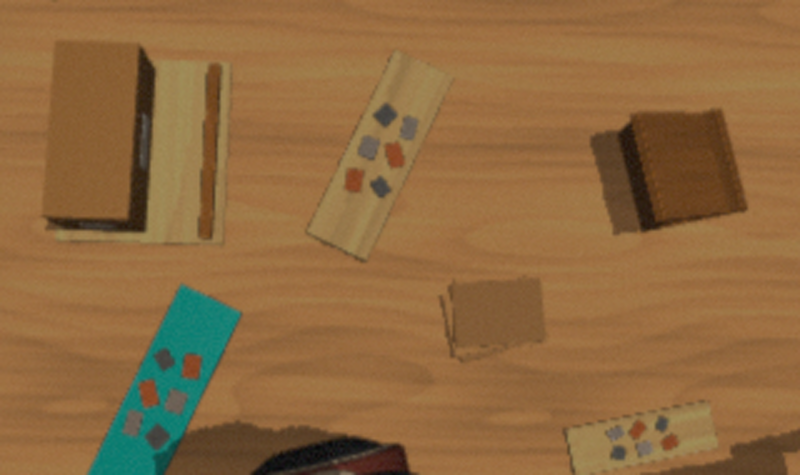

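View pics/crop2.png

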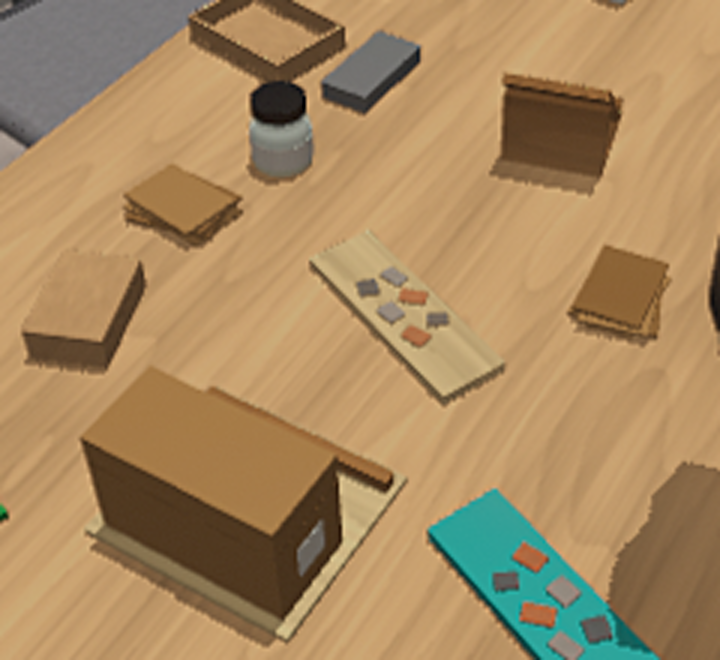

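The close crop confirms it: bare ply, about 200x65 mm. The smaller ply look-alike is 143x47 mm, and the other two are turquoise and green. The rest rises towards the stand, with its lip on the right in the top view. Next I'll refine the rest and stand poses by their corners.

Run:
```python
from h import *
a=cv2.imread('pics/top0.png');b=cv2.imread('pics/side0.png')
z=lambda im,x,y,w,h,s:cv2.resize(im[y:y+h,x:x+w],None,fx=s,fy=s,interpolation=cv2.INTER_CUBIC)
cv2.imwrite('pics/z1.png',np.hstack([z(a,380,185,65,65,6),z(b,295,145,65,65,6)]))
cv2.imwrite('pics/z2.png',np.hstack([z(a,152,160,88,96,4),z(b,160,240,120,96,4)][:2]))
```

```text
(no output)
```

View pics/z1.png

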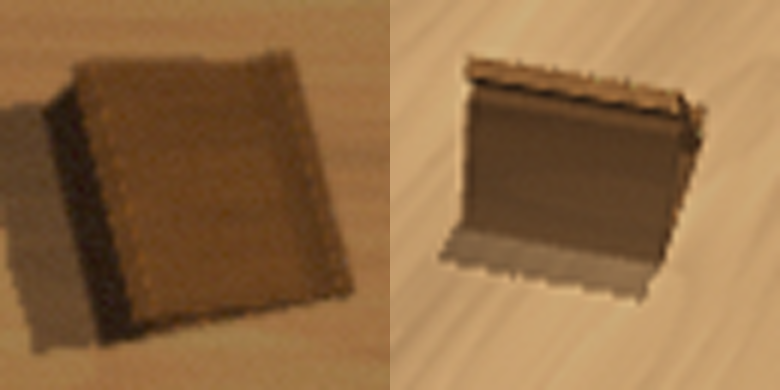

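View pics/z2.png

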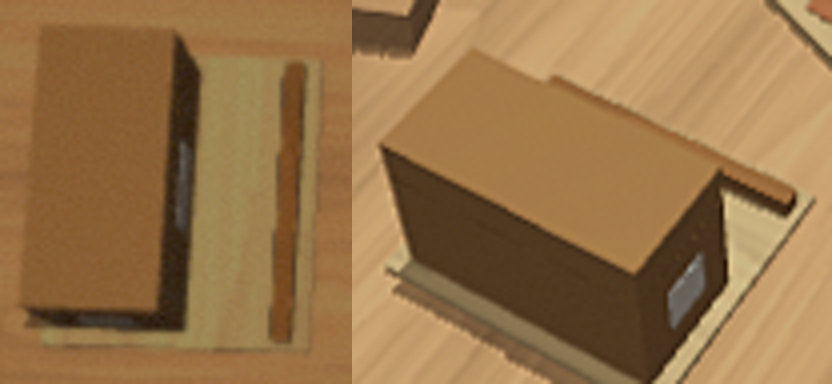

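```bash
cat > fit.py <<'E'
from h import *
from scipy.optimize import least_squares
np.set_printoptions(precision=4,suppress=True)
ct=cam('top');cs=cam('side')
def pts(l,ox,oy,s,dx=0): return [(np.array(m)/1000,((u-dx+.5)/s-.5+ox,(v+.5)/s-.5+oy)) for m,u,v in l]
rest={'top':pts([((35,-50,105),77,63),((35,50,105),133,330),((32,-50,0),42,108),((32,50,0),100,345)],380,185,6),
 'side':pts([((32,-50,0),463,228),((32,50,0),658,262)],295,145,6,390)}
stand={'top':pts([((-80,-90,6),322,58),((-80,90,6),307,350),((80,90,6),40,348),((65,-80,106),40,22),((-11,-80,106),175,32),((-11,80,106),158,312),((65,80,106),22,307),((-63,-90,20),285,63),((-75,-90,20),305,65),((-63,90,20),270,340),((-75,90,20),290,343)],152,160,4),
 'side':pts([((-80,90,6),815,200),((65,-80,106),383,147),((-11,-80,106),475,48),((-11,80,106),722,170),((65,80,106),637,275)],160,240,4,352)}
for nm,d,x0 in(('rest',rest,(.5,-.27,1.6)),('stand',stand,(.51,.25,1.6))):
  for use in(('top','side'),('top',),('side',)):
    def f(p,full=True):
        Rz=R.from_euler('z',p[2]).as_matrix();r=[]
        for c,n in((ct,'top'),(cs,'side')):
            if n in use: r.append(proj(c,np.array([m for m,_ in d[n]])@Rz.T+[p[0],p[1],0])-[u for _,u in d[n]])
        return np.vstack(r).ravel()
    s=least_squares(f,x0,loss='soft_l1'); print(nm,use,s.x[:2],np.degrees(s.x[2]),'rms px',np.sqrt(np.mean(s.fun**2)))
    if len(use)==2: print(f(s.x).reshape(-1,2).round(1).tolist())
E
python3 fit.py
```

```text
rest ('top', 'side') [ 0.4975 -0.2598] 102.88850876473771 rms px 1.192761530121117
[[1.3, -0.6], [2.5, -1.8], [-1.1, 0.6], [-1.2, 0.8], [-0.5, 0.2], [0.7, 1.0]]
rest ('top',) [ 0.4964 -0.2585] 101.92917663272927 rms px 1.3225524903510735
rest ('side',) [ 0.4996 -0.2619] 103.98507708789076 rms px 0.49034459985704604
stand ('top', 'side') [0.5078 0.2447] 90.08937391329516 rms px 1.1782721151600637
[[-1.7, 0.5], [-1.4, 0.7], [-1.9, -0.6], [-0.1, 1.0], [-0.0, -0.5], [0.1, 0.0], [-0.7, 0.4], [-0.0, -2.4], [-0.1, -2.8], [0.1, 2.4], [0.2, 1.8], [-0.4, -0.6], [-0.3, -1.8], [0.0, -0.8], [0.7, -2.0], [0.4, -1.2]]
stand ('top',) [0.5083 0.2438] 90.2734845845401 rms px 1.1955652001188544
stand ('side',) [0.506  0.2474] 89.96017610890318 rms px 0.48945091229040644
```

```bash
cat > plan.py <<'E'
from h import *
np.set_printoptions(precision=4,suppress=True)
def pose():
    o=ctrl.get_obs(); return np.array(o['tool_pos']),R.from_rotvec(o['tool_rot']),o
def rows(tp,tR,claw,vmax=38,wmax=6.9,start=None):
    """print rows to type: from current pose to tp,tR"""
    if start is None: p,r,_=pose()
    else: p,r=start
    d=(np.array(tp)-p); rv=(r.inv()*tR).as_rotvec(degrees=True)
    n=int(np.ceil(max(np.linalg.norm(d)*1000/vmax,np.linalg.norm(rv)/wmax,1)))
    print('n',n,'dist',np.linalg.norm(d).round(4),'turn',rv.round(2))
    for k in range(n):
        s=(r*R.from_rotvec(rv*k/n,degrees=True)).inv().apply(d/n)
        print(f'[{claw},[{s[0]:.4f},{s[1]:.4f},{s[2]:.4f}],[{rv[0]/n:.2f},{rv[1]/n:.2f},{rv[2]/n:.2f}]]',end=',')
        if k%10==9: print('\n--')
    print()
def tool(xdir,ydir):
    x=np.array(xdir,float);x/=np.linalg.norm(x);y=np.array(ydir,float);y-=x*(x@y);y/=np.linalg.norm(y)
    return R.from_matrix(np.c_[x,y,np.cross(x,y)])
def st():
    p,r,o=pose(); M=r.as_matrix()
    print('t',round(o['t'],2),'p',p,'x',M[:,0],'y',M[:,1],'z',M[:,2],'open',round(o['opening'],4),'F',np.round(o['contact_force'],1),'q',np.round(o['q'],2))
E
python3 - <<'E'
from plan import *
st()
a=np.radians(66.4)
rest_yaw=np.radians(103)
tR=tool([0,0,-1],[np.cos(a),np.sin(a),0]); tR2=tool([0,0,-1],[-np.cos(a),-np.sin(a),0])
p,r,_=pose()
for t in(tR,tR2): print((r.inv()*t).as_rotvec(degrees=True))
w=np.array([.42,-.25,.36])
rows(w,r,.085)
E
```

```text
t 0.85 p [ 0.2259 -0.5828  0.1943] x [-0.     -0.0001 -1.    ] y [ 0.3614 -0.9324  0.0001] z [-0.9324 -0.3614  0.    ] open 0.0853 F [0.8 0.2 0.5] q [-1.32  0.05  1.61 -0.    1.48 -0.12]
[-135.212     0.0051    0.0015]
[44.788   0.0012 -0.0041]
n 12 dist 0.4194 turn [0. 0. 0.]
[0.085,[-0.0138,-0.0200,-0.0251],[0.00,0.00,0.00]],[0.085,[-0.0138,-0.0200,-0.0251],[0.00,0.00,0.00]],[0.085,[-0.0138,-0.0200,-0.0251],[0.00,0.00,0.00]],[0.085,[-0.0138,-0.0200,-0.0251],[0.00,0.00,0.00]],[0.085,[-0.0138,-0.0200,-0.0251],[0.00,0.00,0.00]],[0.085,[-0.0138,-0.0200,-0.0251],[0.00,0.00,0.00]],[0.085,[-0.0138,-0.0200,-0.0251],[0.00,0.00,0.00]],[0.085,[-0.0138,-0.0200,-0.0251],[0.00,0.00,0.00]],[0.085,[-0.0138,-0.0200,-0.0251],[0.00,0.00,0.00]],[0.085,[-0.0138,-0.0200,-0.0251],[0.00,0.00,0.00]],
--
[0.085,[-0.0138,-0.0200,-0.0251],[0.00,0.00,0.00]],[0.085,[-0.0138,-0.0200,-0.0251],[0.00,0.00,0.00]],
```

Run:
```python
from plan import *
a=np.radians(66.4)
rows([.54,-.25,.36],tool([0,0,-1],[-np.cos(a),-np.sin(a),0]),.085,vmax=36)
```

```text
n 14 dist 0.4867 turn [44.79  0.   -0.  ]
[0.085,[-0.0118,-0.0141,-0.0295],[3.20,0.00,-0.00]],[0.085,[-0.0118,-0.0157,-0.0287],[3.20,0.00,-0.00]],[0.085,[-0.0118,-0.0173,-0.0278],[3.20,0.00,-0.00]],[0.085,[-0.0118,-0.0188,-0.0268],[3.20,0.00,-0.00]],[0.085,[-0.0118,-0.0202,-0.0257],[3.20,0.00,-0.00]],[0.085,[-0.0118,-0.0216,-0.0245],[3.20,0.00,-0.00]],[0.085,[-0.0118,-0.0230,-0.0233],[3.20,0.00,-0.00]],[0.085,[-0.0118,-0.0242,-0.0219],[3.20,0.00,-0.00]],[0.085,[-0.0118,-0.0254,-0.0205],[3.20,0.00,-0.00]],[0.085,[-0.0118,-0.0265,-0.0191],[3.20,0.00,-0.00]],
--
[0.085,[-0.0118,-0.0276,-0.0176],[3.20,0.00,-0.00]],[0.085,[-0.0118,-0.0285,-0.0160],[3.20,0.00,-0.00]],[0.085,[-0.0118,-0.0293,-0.0144],[3.20,0.00,-0.00]],[0.085,[-0.0118,-0.0301,-0.0127],[3.20,0.00,-0.00]],
```

```bash
python3 -m handwheel '[[0.085,[-0.012,-0.014,-0.0295],[3.2,0,0]],[0.085,[-0.012,-0.0157,-0.0287],[3.2,0,0]],[0.085,[-0.012,-0.0173,-0.0278],[3.2,0,0]],[0.085,[-0.012,-0.0188,-0.0268],[3.2,0,0]],[0.085,[-0.012,-0.02,-0.0257],[3.2,0,0]],[0.085,[-0.012,-0.0216,-0.0245],[3.2,0,0]],[0.085,[-0.012,-0.023,-0.0233],[3.2,0,0]],[0.085,[-0.012,-0.0242,-0.022],[3.2,0,0]],[0.085,[-0.012,-0.0254,-0.0205],[3.2,0,0]],[0.085,[-0.012,-0.0265,-0.019],[3.2,0,0]]]' 60
python3 -m handwheel '[[0.085,[-0.012,-0.0276,-0.0176],[3.2,0,0]],[0.085,[-0.012,-0.0285,-0.016],[3.2,0,0]],[0.085,[-0.012,-0.0293,-0.0144],[3.2,0,0]],[0.085,[-0.012,-0.03,-0.0127],[3.2,0,0]],[0.085,[0,0,0],[0,0,0]],[0.085,[0,0,0],[0,0,0]]]'
python3 - <<'E'
from plan import *
st(); snap('wrist','w1');
E
```

```text
t: 1.68
tool_pos: [0.4513, -0.344, 0.3151]
tool_rot: [-2.122, 0.204, 2.121]
contact_force: [0.5, -0.8, 0.2]
opening: 0.085
t: 2.18
tool_pos: [0.5411, -0.2493, 0.3633]
tool_rot: [-1.998, 0.415, 1.995]
contact_force: [-0.7, -1.2, -0.2]
opening: 0.0851
t 2.18 p [ 0.5411 -0.2493  0.3633] x [ 0.0012 -0.0011 -1.    ] y [-0.3975 -0.9176  0.0006] z [-0.9176  0.3975 -0.0015] open 0.0851 F [-0.7 -1.2 -0.2] q [-0.56 -0.06  1.45 -0.    1.75  1.42]
```

View pics/w1.png

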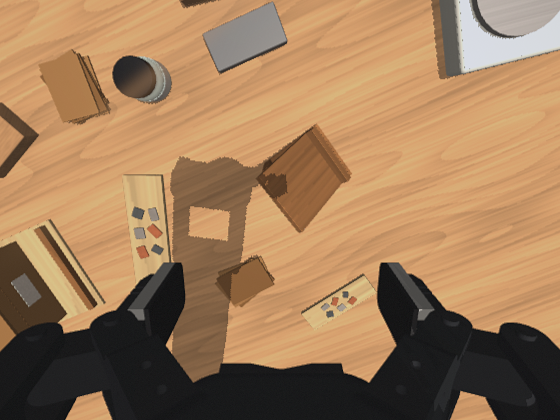

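The wrist view shows the rest with its corners near (258,178), (301,231), (317,125) and (350,177). The panel is at (147,225), partly behind a finger. I'll zoom in on the rest.

Run:
```python
from h import *
a=cv2.imread('pics/w1.png')
cv2.imwrite('pics/z3.png',cv2.resize(a[115:240,250:360],None,fx=5,fy=5,interpolation=cv2.INTER_CUBIC)[:600])
```

```text
(no output)
```

View pics/z3.png

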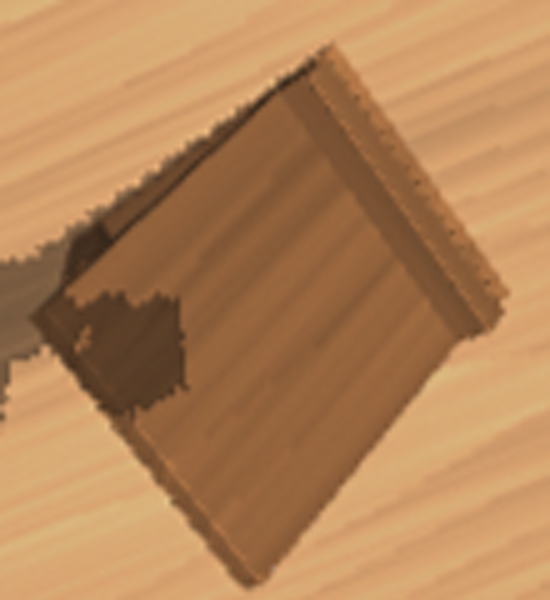

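Run:
```python
from plan import *
from scipy.optimize import least_squares
c=cam('wrist');ct=cam('top')
L=[((35,50,105),268,580),((35,-50,105),62,297),((-50,-50,20),282,92),((-50,50,20),458,337),((-60,50,30),487,328),((-60,-50,30),312,66)]
m=np.array([l[0] for l in L])/1000; u=np.array([((l[1]+.5)/5-.5+250,(l[2]+.5)/5-.5+115) for l in L])
f=lambda p:(proj(c,m@R.from_euler('z',p[2]).as_matrix().T+[p[0],p[1],0])-u).ravel()
s=least_squares(f,(.5,-.26,1.7));print(s.x,np.degrees(s.x[2]),s.fun.reshape(-1,2).round(1).tolist())
a=cv2.imread('pics/w1.png');b=cv2.imread('pics/top0.png')
M=np.array([(35,-50,105),(35,50,105),(-50,50,20),(-50,-50,20),(-60,-50,30),(-60,50,30),(32,50,0),(32,-50,0)])/1000
X=M@R.from_euler('z',s.x[2]).as_matrix().T+[s.x[0],s.x[1],0]
print((proj(ct,X)).round(1).tolist())
for th in('panel','stand_foot','rest_seat'):
    for d in ctrl.tip_of(th,'wrist')[:4]: print(th,round(d['score'],2),d['centre'],back(c,d['centre'][::-1],{'panel':.006,'stand_foot':.006,'rest_seat':.095}[th]))
```

```text
[ 0.4989 -0.2631  1.798 ] 103.01999914312793 [[-0.6, 0.2], [-2.6, 0.7], [0.5, -1.4], [1.1, 0.5], [1.7, 0.0], [0.4, 0.2]]
[[395.2, 194.0], [405.8, 237.2], [431.5, 234.7], [421.3, 194.6], [426.4, 192.9], [436.8, 233.3], [396.4, 242.4], [386.8, 202.7]]
panel 0.82 [300.8, 337.2] [[ 0.2516 -0.2375  0.006 ]]
panel 0.74 [230.9, 148.0] [[0.5112 0.0138 0.006 ]]
panel 0.53 [79.7, 150.8] [[ 0.723  -0.1136  0.006 ]]
stand_foot 0.86 [267.4, 65.8] [[0.5091 0.184  0.006 ]]
rest_seat 0.57 [195.1, 292.1] [[ 0.4936 -0.2462  0.095 ]]
```

Run:
```python
from plan import *
a=np.radians(66.4)
rows([.479,.0255,.10],tool([0,0,-1],[-np.cos(a),-np.sin(a),0]),.085,vmax=38)
```

```text
n 11 dist 0.3853 turn [-0.09  0.09 -0.  ]
[0.085,[0.0238,-0.0208,0.0151],[-0.01,0.01,-0.00]],[0.085,[0.0238,-0.0208,0.0151],[-0.01,0.01,-0.00]],[0.085,[0.0238,-0.0208,0.0151],[-0.01,0.01,-0.00]],[0.085,[0.0238,-0.0208,0.0151],[-0.01,0.01,-0.00]],[0.085,[0.0238,-0.0208,0.0151],[-0.01,0.01,-0.00]],[0.085,[0.0238,-0.0208,0.0151],[-0.01,0.01,-0.00]],[0.085,[0.0238,-0.0208,0.0151],[-0.01,0.01,-0.00]],[0.085,[0.0238,-0.0208,0.0151],[-0.01,0.01,-0.00]],[0.085,[0.0238,-0.0208,0.0151],[-0.01,0.01,-0.00]],[0.085,[0.0238,-0.0208,0.0151],[-0.01,0.01,-0.00]],
--
[0.085,[0.0238,-0.0209,0.0151],[-0.01,0.01,-0.00]],
```

```bash
python3 -m handwheel '[[0.085,[0.024,-0.021,0.015],[0,0,0]],[0.085,[0.024,-0.021,0.015],[0,0,0]],[0.085,[0.024,-0.021,0.015],[0,0,0]],[0.085,[0.024,-0.021,0.015],[0,0,0]],[0.085,[0.024,-0.021,0.015],[0,0,0]],[0.085,[0.024,-0.021,0.015],[0,0,0]],[0.085,[0.024,-0.021,0.015],[0,0,0]],[0.085,[0.024,-0.021,0.015],[0,0,0]],[0.085,[0.024,-0.021,0.015],[0,0,0]],[0.085,[0.024,-0.021,0.015],[0,0,0]]]'
python3 -m handwheel '[[0.085,[0.023,-0.02,0.016],[0,0,0]],[0.085,[0,0,0],[0,0,0]],[0.085,[0,0,0],[0,0,0]]]'
python3 - <<'E'
from plan import *
st(); im=snap('wrist','w2'); c=cam('wrist')
u=np.array([-.916,.4]);v=np.array([.4,.916])
C=np.array([.511,.0115])
X=[list(C+u*a+v*b)+[.012] for a,b in((.1,.032),(.1,-.032),(-.1,-.032),(-.1,.032))]
P=proj(c,X).astype(int);print(P.tolist())
cv2.polylines(im,[P.reshape(-1,1,2).astype(np.int32)],True,(0,255,0),1);cv2.imwrite('pics/w2o.png',im)
E
```

```text
t: 3.22
tool_pos: [0.4857, 0.0023, 0.1208]
tool_rot: [-1.993, 0.419, 1.994]
contact_force: [0.0, -0.1, -0.4]
opening: 0.0849
t: 3.47
tool_pos: [0.478, 0.0269, 0.0971]
tool_rot: [-1.991, 0.417, 1.999]
contact_force: [-0.9, -0.1, 0.4]
opening: 0.0852
t 3.47 p [0.478  0.0269 0.0971] x [-0.0041  0.     -1.    ] y [-0.3998 -0.9166  0.0017] z [-0.9166  0.3998  0.0038] open 0.0852 F [-0.9 -0.1  0.4] q [-0.1  -0.22  2.04 -0.    1.33  1.88]
[[246, 269], [318, 269], [327, 18], [238, 18]]
```

View pics/w2o.png

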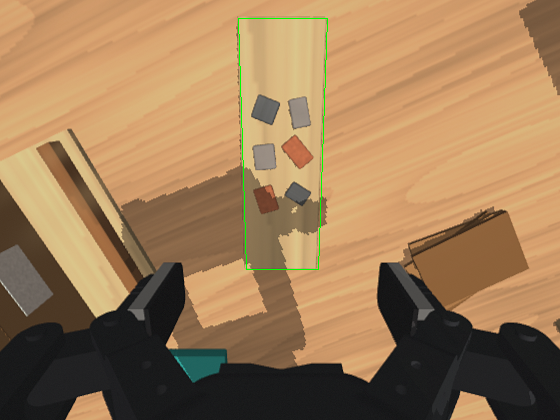

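The predicted outline, (238,18) to (318,269), lies on the panel, and the jaws are centred over it. I'll descend and grip.

```bash
python3 -m handwheel '[[0.085,[0.033,0.0,0],[0,0,0]],[0.085,[0.033,0,0],[0,0,0]],[0.085,[0.02,0,0],[0,0,0]],[0.085,[0.01,0,0],[0,0,0]],[0.085,[0,0,0],[0,0,0]],[0.085,[0,0,0],[0,0,0]]]' 60
python3 -m handwheel '[[0.06,[0,0,0],[0,0,0]],[0.055,[0,0,0],[0,0,0]],[0.055,[0,0,0],[0,0,0]],[0.055,[0,0,0],[0,0,0]],[0.055,[0,0,0],[0,0,0]],[0.055,[0,0,0],[0,0,0]]]' 60
python3 - <<'E'
from plan import *
st(); snap('wrist','w3')
E
```

```text
t: 4.02
tool_pos: [0.4814, 0.0259, 0.0046]
tool_rot: [-1.995, 0.418, 1.992]
contact_force: [0.2, -0.3, 0.8]
opening: 0.0853
t: 4.52
tool_pos: [0.4803, 0.027, 0.0036]
tool_rot: [-1.995, 0.417, 1.994]
contact_force: [0.1, 0.2, -0.2]
opening: 0.0555
t 4.52 p [0.4803 0.027  0.0036] x [ 0.0006 -0.0001 -1.    ] y [-0.4004 -0.9164 -0.0002] z [-0.9164  0.4004 -0.0006] open 0.0555 F [ 0.1  0.2 -0.2] q [-0.1  -0.09  2.09 -0.    1.14  1.88]
```

View pics/w3.png

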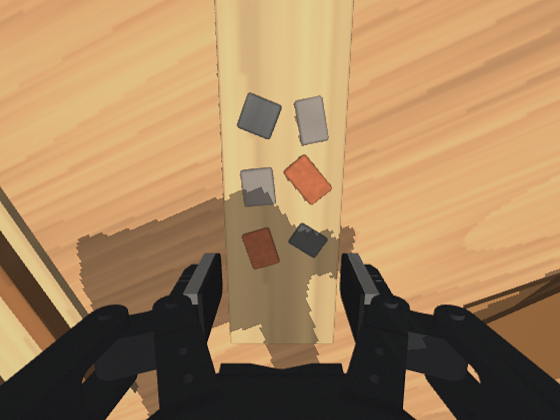

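The fingers closed to 55 mm over the panel without touching it, so the tips sit higher than I assumed. I'll reopen, go about 11 mm lower and regrip.

```bash
python3 -m handwheel '[[0.085,[0,0,0],[0,0,0]],[0.085,[0,0,0],[0,0,0]],[0.085,[0,0,0],[0,0,0]],[0.085,[0.006,0,0],[0,0,0]],[0.085,[0.005,0,0],[0,0,0]],[0.085,[0,0,0],[0,0,0]]]' 60
python3 -m handwheel '[[0.06,[0,0,0],[0,0,0]],[0.055,[0,0,0],[0,0,0]],[0.055,[0,0,0],[0,0,0]],[0.055,[0,0,0],[0,0,0]],[0.055,[0,0,0],[0,0,0]]]' 60
python3 - <<'E'
from plan import *
st(); snap('wrist','w4')
E
```

```text
t: 5.07
tool_pos: [0.4788, 0.027, -0.0093]
tool_rot: [-1.992, 0.417, 1.997]
contact_force: [-0.7, 0.4, -0.1]
opening: 0.085
t: 5.48
tool_pos: [0.4803, 0.0269, -0.0075]
tool_rot: [-1.995, 0.417, 1.994]
contact_force: [-0.9, 0.2, 0.0]
opening: 0.0552
t 5.48 p [ 0.4803  0.0269 -0.0075] x [ 0.0004 -0.0001 -1.    ] y [-0.4006 -0.9163 -0.0001] z [-0.9163  0.4006 -0.0004] open 0.0552 F [-0.9  0.2  0. ] q [-0.1  -0.07  2.1  -0.    1.11  1.88]
```

View pics/w4.png

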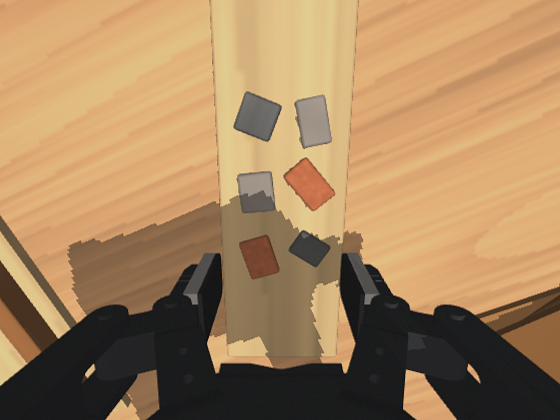

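Run:
```python
from plan import *
cs=cam('side'); p,r,_=pose()
im=ctrl.get_image('side')[:,:,::-1].copy()
for X in([0,0,0],[-.019,0,0],[-.04,0,0]):
    u=proj(cs,p+r.apply(X))[0];print(u);cv2.circle(im,tuple(int(v) for v in u),2,(0,255,0),-1)
u=u.astype(int)
s=im[u[1]-110:u[1]+70,u[0]-100:u[0]+100]
cv2.imwrite('pics/s4.png',cv2.resize(s,None,fx=3,fy=3,interpolation=cv2.INTER_CUBIC))
a=cv2.imread('pics/w4.png')[230:420,100:460];cv2.imwrite('pics/w4z.png',cv2.resize(a,None,fx=2.2,fy=2.2))
```

```text
[281.621 244.733]
[281.6252 239.5242]
[281.6301 233.6245]
```

View pics/s4.png

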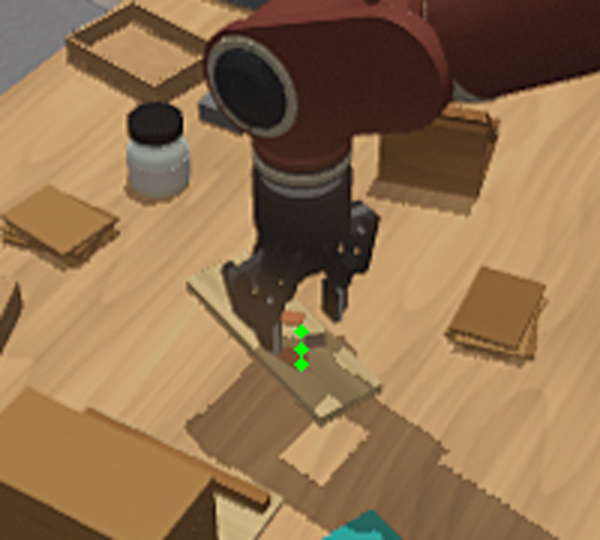

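View pics/w4z.png

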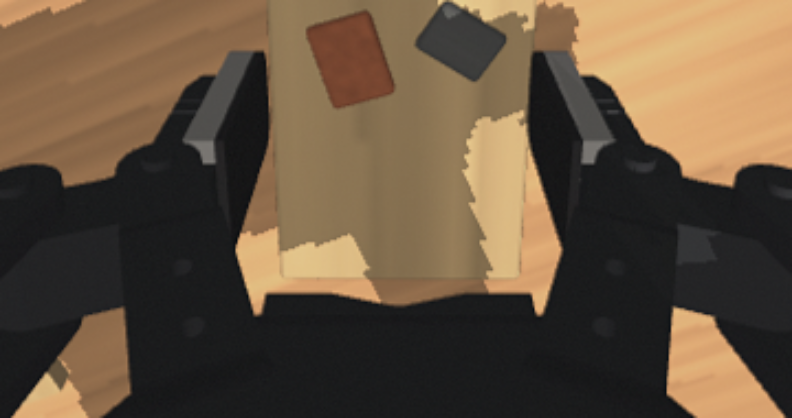

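Run:
```python
from plan import *
cs=cam('side');cw=cam('wrist');p,r,_=pose()
u0=np.array([281.63,233.62]).astype(int)
for a in(0,-.01,-.02,-.03,-.04):
  for y in(-.0277,.0277):
    for z in (-.011,.011):
      P=p+r.apply([a,y,z]); print(a,y,z,'side zoom',((proj(cs,P)[0]-u0+[100,110])*3).round(),'wrist',proj(cw,P)[0].round())
```

```text
0 -0.0277 -0.011 side zoom [268. 372.] wrist [234. 221.]
0 -0.0277 0.011 side zoom [283. 387.] wrist [235. 256.]
0 0.0277 -0.011 side zoom [320. 344.] wrist [330. 221.]
0 0.0277 0.011 side zoom [336. 359.] wrist [329. 256.]
-0.01 -0.0277 -0.011 side zoom [267. 364.] wrist [231. 227.]
-0.01 -0.0277 0.011 side zoom [283. 379.] wrist [233. 263.]
-0.01 0.0277 -0.011 side zoom [321. 336.] wrist [333. 227.]
-0.01 0.0277 0.011 side zoom [336. 351.] wrist [331. 263.]
-0.02 -0.0277 -0.011 side zoom [267. 355.] wrist [229. 233.]
-0.02 -0.0277 0.011 side zoom [283. 371.] wrist [230. 272.]
-0.02 0.0277 -0.011 side zoom [321. 327.] wrist [336. 233.]
-0.02 0.0277 0.011 side zoom [336. 342.] wrist [334. 272.]
-0.03 -0.0277 -0.011 side zoom [267. 347.] wrist [225. 241.]
-0.03 -0.0277 0.011 side zoom [283. 363.] wrist [228. 281.]
-0.03 0.0277 -0.011 side zoom [321. 319.] wrist [339. 241.]
-0.03 0.0277 0.011 side zoom [337. 334.] wrist [337. 281.]
-0.04 -0.0277 -0.011 side zoom [267. 338.] wrist [222. 249.]
-0.04 -0.0277 0.011 side zoom [282. 354.] wrist [224. 292.]
-0.04 0.0277 -0.011 side zoom [321. 311.] wrist [343. 249.]
-0.04 0.0277 0.011 side zoom [337. 326.] wrist [340. 292.]
```

In both the side and wrist pictures the finger tips sit about 42 mm behind the stated TCP, not 8–13 mm. That puts them around z = 35 mm, clear of the panel. I'll go down in guarded steps, using the pictures as the reference.

```bash
python3 -m handwheel '[[0.085,[0,0,0],[0,0,0]],[0.085,[0,0,0],[0,0,0]],[0.085,[0.005,0,0],[0,0,0]],[0.085,[0.007,0,0],[0,0,0]],[0.085,[0.007,0,0],[0,0,0]],[0.085,[0,0,0],[0,0,0]]]' 60
python3 - <<'E'
from plan import *
st(); snap('wrist','w5')
cs=cam('side'); p,r,_=pose();im=ctrl.get_image('side')[:,:,::-1]
s=im[120:300,190:380]
cv2.imwrite('pics/s5.png',cv2.resize(s,None,fx=3,fy=3,interpolation=cv2.INTER_CUBIC))
E
```

```text
t: 6.08
tool_pos: [0.4782, 0.0271, -0.0289]
tool_rot: [-1.991, 0.417, 1.999]
contact_force: [-0.3, 0.2, 0.5]
opening: 0.0848
t 6.08 p [ 0.4782  0.0271 -0.0289] x [-0.0039  0.0004 -1.    ] y [-0.4006 -0.9163  0.0012] z [-0.9163  0.4006  0.0037] open 0.0848 F [-0.3  0.2  0.5] q [-0.1  -0.03  2.11 -0.    1.07  1.88]
```

View pics/s5.png

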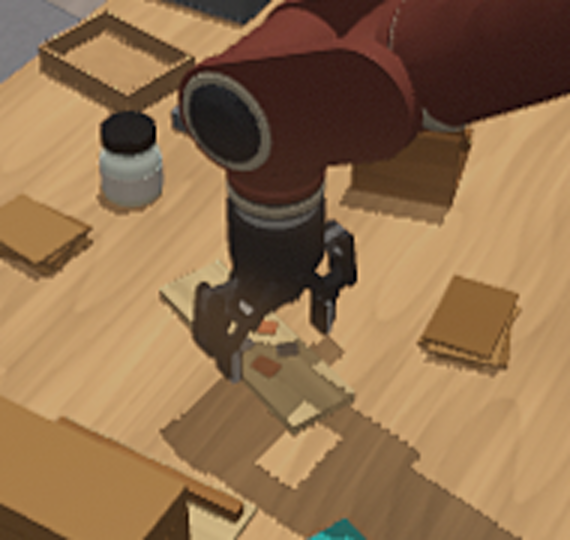

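View pics/w5.png

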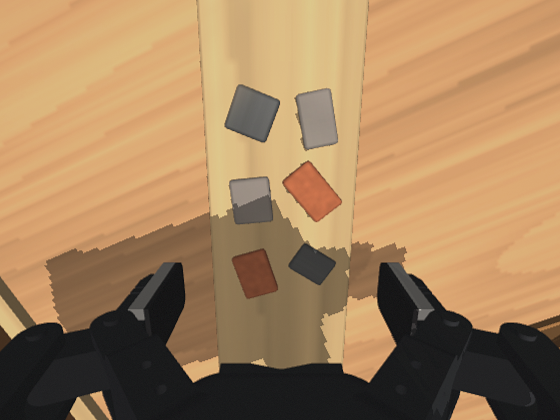

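The tips are still above the board's top but on either side of it. I'll go down another 12 mm and close.

```bash
python3 -m handwheel '[[0.085,[0.006,0,0],[0,0,0]],[0.085,[0.006,0,0],[0,0,0]],[0.085,[0,0,0],[0,0,0]]]' 60
python3 -m handwheel '[[0.06,[0,0,0],[0,0,0]],[0.055,[0,0,0],[0,0,0]],[0.055,[0,0,0],[0,0,0]],[0.055,[0,0,0],[0,0,0]],[0.055,[0,0,0],[0,0,0]]]' 60
python3 - <<'E'
from plan import *
st(); snap('wrist','w6')
E
```

```text
t: 6.43
tool_pos: [0.479, 0.027, -0.0401]
tool_rot: [-1.992, 0.417, 1.997]
contact_force: [-0.0, -0.0, 0.1]
opening: 0.0848
t: 6.85
tool_pos: [0.4808, 0.0268, -0.0381]
tool_rot: [-1.996, 0.417, 1.993]
contact_force: [0.4, -0.7, 2.5]
opening: 0.062
t 6.85 p [ 0.4808  0.0268 -0.0381] x [ 0.0013 -0.0002 -1.    ] y [-0.4005 -0.9163 -0.0003] z [-0.9163  0.4005 -0.0013] open 0.062 F [ 0.4 -0.7  2.5] q [-0.1  -0.02  2.11 -0.    1.05  1.88]
```

View pics/w6.png

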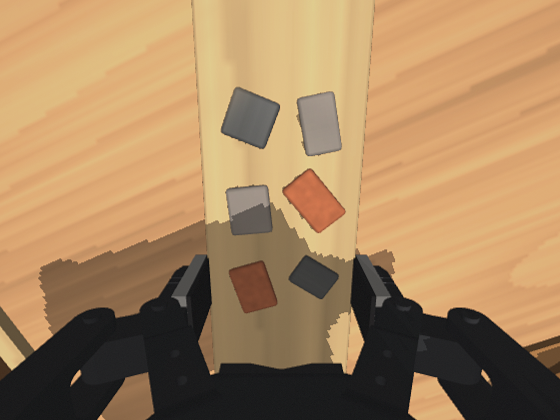

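It has gripped: the opening stopped at 62 mm. I'll lift a little and check.

```bash
python3 -m handwheel '[[0.055,[0,0,0],[0,0,0]],[0.055,[0,0,0],[0,0,0]],[0.055,[-0.01,0,0],[0,0,0]],[0.055,[-0.02,0,0],[0,0,0]],[0.055,[-0.02,0,0],[0,0,0]],[0.055,[0,0,0],[0,0,0]]]' 60
python3 - <<'E'
from plan import *
st(); snap('wrist','w7')
im=ctrl.get_image('side')[:,:,::-1]
s=im[120:300,190:380]
cv2.imwrite('pics/s7.png',cv2.resize(s,None,fx=3,fy=3,interpolation=cv2.INTER_CUBIC))
E
```

```text
t: 7.4
tool_pos: [0.4827, 0.0268, 0.0149]
tool_rot: [-2.0, 0.416, 1.988]
contact_force: [1.1, -0.2, -1.1]
opening: 0.0621
t 7.4 p [0.4827 0.0268 0.0149] x [ 0.0061 -0.0004 -1.    ] y [-0.4005 -0.9163 -0.002 ] z [-0.9163  0.4005 -0.0057] open 0.0621 F [ 1.1 -0.2 -1.1] q [-0.1  -0.11  2.09  0.    1.16  1.88]
```

View pics/s7.png

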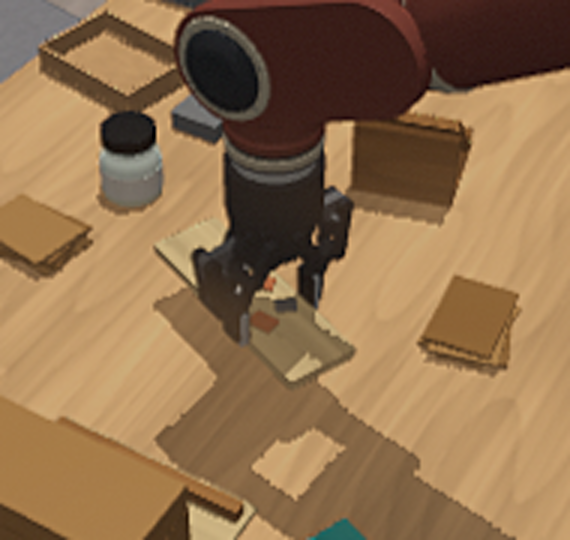

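View pics/w7.png

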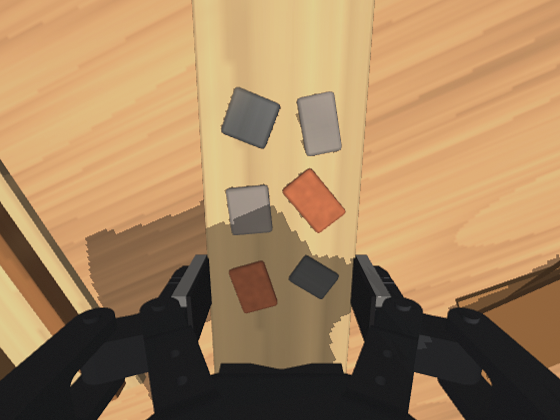

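```bash
cat >> plan.py <<'E'
RY=np.radians(103); XR=np.array([np.cos(RY),np.sin(RY),0]); REST=np.array([.498,-.261,0]); SEAT=REST+XR*.016+[0,0,.095]
UP=np.array([0,0,1.])
def restpose(dn=0,du=0,off=(-.044,0,-.034),tilt=45):
    t=np.radians(tilt); n=-XR*np.sin(t)+UP*np.cos(t); u=XR*np.cos(t)+UP*np.sin(t)
    Rt=tool(-n,np.cross(u,-n)); 
    return SEAT+n*dn+u*du-Rt.apply(off),Rt
E
python3 - <<'E'
from plan import *
p,r,_=pose()
tp,tR=restpose(.07,.02)
print(tp,tR.as_matrix().T)
w=np.array([.48,-.05,.25])
rows(w,r,.055,vmax=38)
rows(tp,tR,.055,start=(w,r),vmax=30,wmax=6)
E
```

```text
[ 0.4899 -0.2261  0.1516] [[-0.1591  0.689  -0.7071]
 [-0.9744 -0.225   0.    ]
 [-0.1591  0.689   0.7071]]
n 7 dist 0.2506 turn [0. 0. 0.]
[0.055,[-0.0341,0.0101,-0.0044],[0.00,0.00,0.00]],[0.055,[-0.0341,0.0101,-0.0044],[0.00,0.00,0.00]],[0.055,[-0.0341,0.0101,-0.0044],[0.00,0.00,0.00]],[0.055,[-0.0341,0.0101,-0.0044],[0.00,0.00,0.00]],[0.055,[-0.0341,0.0101,-0.0044],[0.00,0.00,0.00]],[0.055,[-0.0341,0.0101,-0.0044],[0.00,0.00,0.00]],[0.055,[-0.0341,0.0101,-0.0044],[0.00,0.00,0.00]],
n 12 dist 0.202 turn [ 50.55 -41.67 -20.89]
[0.055,[0.0082,0.0131,-0.0066],[4.21,-3.47,-1.74]],[0.055,[0.0074,0.0128,-0.0081],[4.21,-3.47,-1.74]],[0.055,[0.0065,0.0124,-0.0094],[4.21,-3.47,-1.74]],[0.055,[0.0055,0.0118,-0.0107],[4.21,-3.47,-1.74]],[0.055,[0.0044,0.0111,-0.0118],[4.21,-3.47,-1.74]],[0.055,[0.0034,0.0104,-0.0128],[4.21,-3.47,-1.74]],[0.055,[0.0023,0.0095,-0.0137],[4.21,-3.47,-1.74]],[0.055,[0.0011,0.0085,-0.0145],[4.21,-3.47,-1.74]],[0.055,[-0.0000,0.0074,-0.0151],[4.21,-3.47,-1.74]],[0.055,[-0.0011,0.0063,-0.0156],[4.21,-3.47,-1.74]],
--
[0.055,[-0.0023,0.0051,-0.0159],[4.21,-3.47,-1.74]],[0.055,[-0.0034,0.0038,-0.0160],[4.21,-3.47,-1.74]],
```

```bash
python3 -m handwheel '[[0.055,[-0.034,0.01,-0.004],[0,0,0]],[0.055,[-0.034,0.01,-0.004],[0,0,0]],[0.055,[-0.034,0.01,-0.004],[0,0,0]],[0.055,[-0.034,0.01,-0.004],[0,0,0]],[0.055,[-0.034,0.01,-0.004],[0,0,0]],[0.055,[-0.034,0.01,-0.004],[0,0,0]],[0.055,[-0.034,0.01,-0.004],[0,0,0]],[0.055,[0,0,0],[0,0,0]]]'
python3 - <<'E'
from plan import *
st()
tp,tR=restpose(.10,.03)
rows(tp,tR,.055,vmax=30,wmax=6)
E
```

```text
t: 8.17
tool_pos: [0.4805, -0.0507, 0.2559]
tool_rot: [-2.004, 0.42, 1.983]
contact_force: [0.5, 0.1, -0.4]
opening: 0.062
t 8.17 p [ 0.4805 -0.0507  0.2559] x [ 0.0098 -0.0035 -0.9999] y [-0.4023 -0.9155 -0.0008] z [-0.9155  0.4022 -0.0104] open 0.062 F [ 0.5  0.1 -0.4] q [-0.26 -0.33  1.86 -0.    1.6   1.73]
n 12 dist 0.2043 turn [ 50.59 -42.17 -20.6 ]
[0.055,[0.0064,0.0140,-0.0072],[4.22,-3.51,-1.72]],[0.055,[0.0055,0.0136,-0.0086],[4.22,-3.51,-1.72]],[0.055,[0.0045,0.0131,-0.0099],[4.22,-3.51,-1.72]],[0.055,[0.0035,0.0124,-0.0111],[4.22,-3.51,-1.72]],[0.055,[0.0024,0.0117,-0.0122],[4.22,-3.51,-1.72]],[0.055,[0.0013,0.0108,-0.0131],[4.22,-3.51,-1.72]],[0.055,[0.0002,0.0098,-0.0139],[4.22,-3.51,-1.72]],[0.055,[-0.0010,0.0088,-0.0146],[4.22,-3.51,-1.72]],[0.055,[-0.0021,0.0076,-0.0151],[4.22,-3.51,-1.72]],[0.055,[-0.0033,0.0064,-0.0154],[4.22,-3.51,-1.72]],
--
[0.055,[-0.0044,0.0052,-0.0156],[4.22,-3.51,-1.72]],[0.055,[-0.0055,0.0039,-0.0156],[4.22,-3.51,-1.72]],
```

```bash
python3 -m handwheel '[[0.055,[0.0064,0.014,-0.0072],[4.2,-3.5,-1.7]],[0.055,[0.0055,0.0136,-0.0086],[4.2,-3.5,-1.7]],[0.055,[0.0045,0.013,-0.01],[4.2,-3.5,-1.7]],[0.055,[0.0035,0.0124,-0.011],[4.2,-3.5,-1.7]],[0.055,[0.0024,0.0117,-0.0122],[4.2,-3.5,-1.7]],[0.055,[0.0013,0.0108,-0.013],[4.2,-3.5,-1.7]],[0.055,[0.0002,0.0098,-0.014],[4.2,-3.5,-1.7]],[0.055,[-0.001,0.0088,-0.0146],[4.2,-3.5,-1.7]],[0.055,[-0.002,0.0076,-0.015],[4.2,-3.5,-1.7]],[0.055,[-0.0033,0.0064,-0.0154],[4.2,-3.5,-1.7]]]'
python3 -m handwheel '[[0.055,[-0.0044,0.005,-0.0156],[4.2,-3.5,-1.7]],[0.055,[-0.0055,0.004,-0.0156],[4.2,-3.5,-1.7]],[0.055,[0,0,0],[0,0,0]]]'
python3 - <<'E'
from plan import *
st()
tp,tR=restpose(.10,.03)
rows(tp,tR,.055,vmax=30,wmax=6)
snap('side','s8')
E
```

```text
t: 9.0
tool_pos: [0.4876, -0.206, 0.1827]
tool_rot: [-0.893, 0.553, 1.778]
contact_force: [0.9, 0.0, -0.8]
opening: 0.0619
t: 9.25
tool_pos: [0.4878, -0.2393, 0.166]
tool_rot: [-0.681, 0.566, 1.701]
contact_force: [-0.9, -0.1, -3.1]
opening: 0.0621
t 9.25 p [ 0.4878 -0.2393  0.166 ] x [-0.1713  0.6935 -0.6998] y [-0.9745 -0.2236  0.017 ] z [-0.1447  0.6849  0.7141] open 0.0621 F [-0.9 -0.1 -3.1] q [-0.81  0.34  1.49  0.4   2.    2.15]
n 1 dist 0.0149 turn [-0.75  0.58 -0.63]
[0.055,[-0.0111,-0.0048,0.0087],[-0.75,0.58,-0.63]],
```

View pics/s8.png

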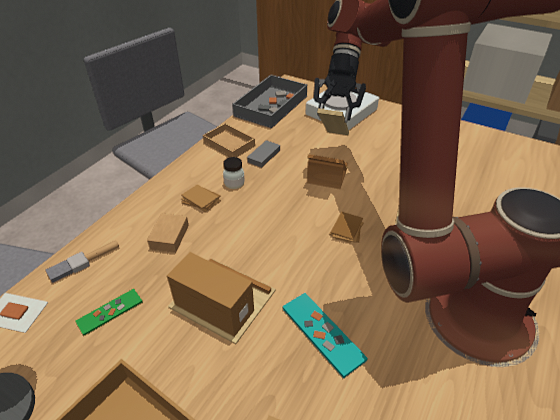

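```bash
python3 -m handwheel '[[0.055,[0.026,-0.0048,-0.003],[-0.75,0.6,-0.6]],[0.055,[0.026,0,-0.004],[0,0,0]],[0.055,[0.02,0,-0.004],[0,0,0]],[0.055,[0.008,0,0],[0,0,0]],[0.055,[0,0,0],[0,0,0]]]'
python3 - <<'E'
from plan import *
st()
tp,tR=restpose(0,0)
rows(tp,tR,.055,vmax=300,wmax=6)
snap('wrist','w9')
im=ctrl.get_image('side')[:,:,::-1][60:220,230:430];cv2.imwrite('pics/s9.png',cv2.resize(im,None,fx=3.5,fy=3.5,interpolation=cv2.INTER_CUBIC))
E
```

```text
t: 9.72
tool_pos: [0.4824, -0.1861, 0.1064]
tool_rot: [-0.713, 0.554, 1.7]
contact_force: [-0.4, 0.5, -2.2]
opening: 0.0619
t 9.72 p [ 0.4824 -0.1861  0.1064] x [-0.1617  0.6847 -0.7106] y [-0.972  -0.235  -0.0052] z [-0.1706  0.6899  0.7036] open 0.0619 F [-0.4  0.5 -2.2] q [-0.76  0.31  1.63  0.41  1.86  2.13]
n 1 dist 0.0193 turn [ 0.63 -0.28 -0.21]
[0.055,[0.0094,0.0018,-0.0168],[0.63,-0.28,-0.21]],
```

View pics/s9.png

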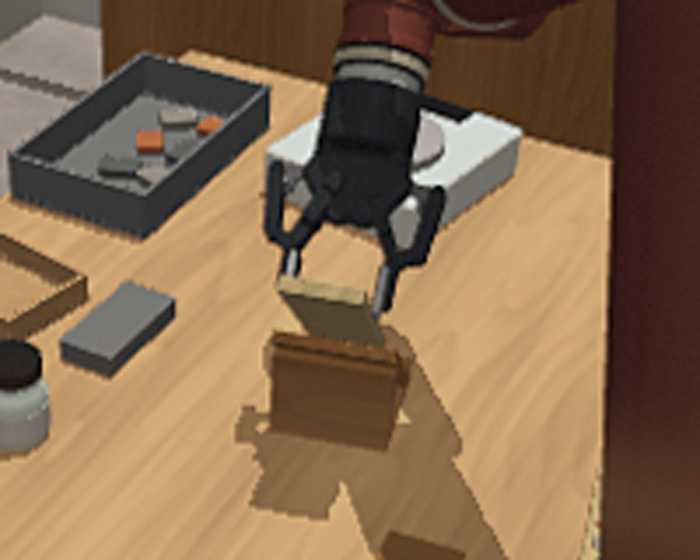

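View pics/w9.png

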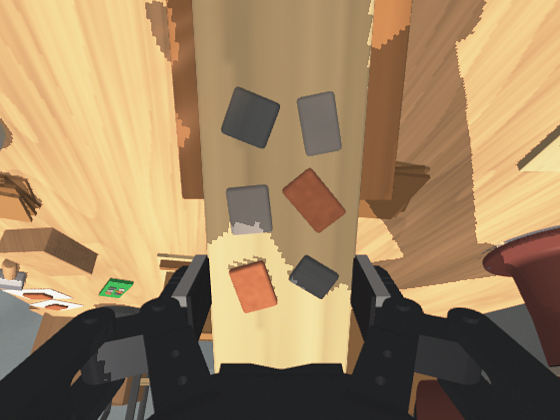

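The wrist view shows the panel parallel to the rest and nearly centred, with the face's top end at row 198 and the fingers beyond it. I'll lower it in.

```bash
python3 -m handwheel '[[0.055,[0.003,0.0015,-0.004],[0.6,0,0]],[0.055,[0.003,0,-0.004],[0,0,0]],[0.055,[0.002,0,-0.003],[0,0,0]],[0.055,[0,0,0],[0,0,0]]]'
python3 - <<'E'
from plan import *
st()
tp,tR=restpose(0,0)
rows(tp,tR,.055,vmax=300,wmax=6)
E
```

```text
t: 10.15
tool_pos: [0.4828, -0.1919, 0.0942]
tool_rot: [-0.709, 0.564, 1.691]
contact_force: [-0.5, -0.3, -1.2]
opening: 0.0618
t 10.15 p [ 0.4828 -0.1919  0.0942] x [-0.1577  0.6831 -0.7131] y [-0.9744 -0.2248  0.0001] z [-0.1603  0.6948  0.7011] open 0.0618 F [-0.5 -0.3 -1.2] q [-0.76  0.33  1.63  0.41  1.84  2.12]
n 1 dist 0.0063 turn [-0.01 -0.48  0.  ]
[0.055,[0.0047,0.0007,-0.0041],[-0.01,-0.48,0.00]],
```

```bash
python3 -m handwheel '[[0.055,[0.002,0,-0.002],[0,-0.5,0]],[0.055,[0.002,0,-0.002],[0,0,0]],[0.055,[0,0,0],[0,0,0]]]'
python3 -m handwheel '[[0.055,[0.001,0,-0.002],[0,0,0]],[0.055,[0.001,0,-0.002],[0,0,0]],[0.055,[0,0,0],[0,0,0]]]'
python3 - <<'E'
from plan import *
st()
tp,tR=restpose(0,0)
rows(tp,tR,.055,vmax=300,wmax=6)
snap('wrist','w10')
im=ctrl.get_image('side')[:,:,::-1][60:220,230:430];cv2.imwrite('pics/s10.png',cv2.resize(im,None,fx=3.5,fy=3.5,interpolation=cv2.INTER_CUBIC))
E
```

```text
t: 10.4
tool_pos: [0.4826, -0.1915, 0.0884]
tool_rot: [-0.701, 0.558, 1.694]
contact_force: [-0.2, 0.5, -1.1]
opening: 0.0619
t: 10.65
tool_pos: [0.4829, -0.1918, 0.0874]
tool_rot: [-0.698, 0.553, 1.697]
contact_force: [-3.3, 6.6, 8.0]
opening: 0.0619
t 10.65 p [ 0.4829 -0.1918  0.0874] x [-0.1612  0.6924 -0.7033] y [-0.9739 -0.2272 -0.0004] z [-0.16    0.6848  0.7109] open 0.0619 F [-3.3  6.6  8. ] q [-0.77  0.35  1.62  0.41  1.85  2.12]
n 1 dist 0.001 turn [ 0.11  0.31 -0.08]
[0.055,[-0.0002,0.0008,0.0006],[0.11,0.31,-0.08]],
```

View pics/w10.png

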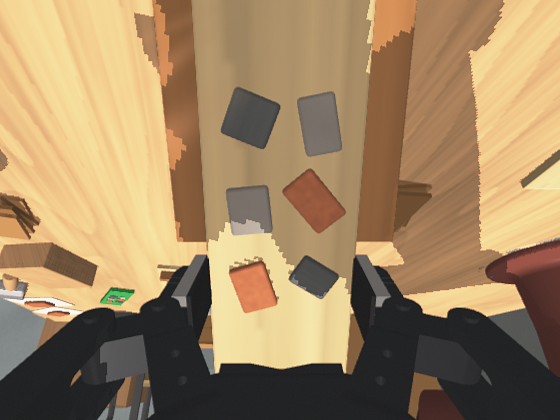

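View pics/s10.png

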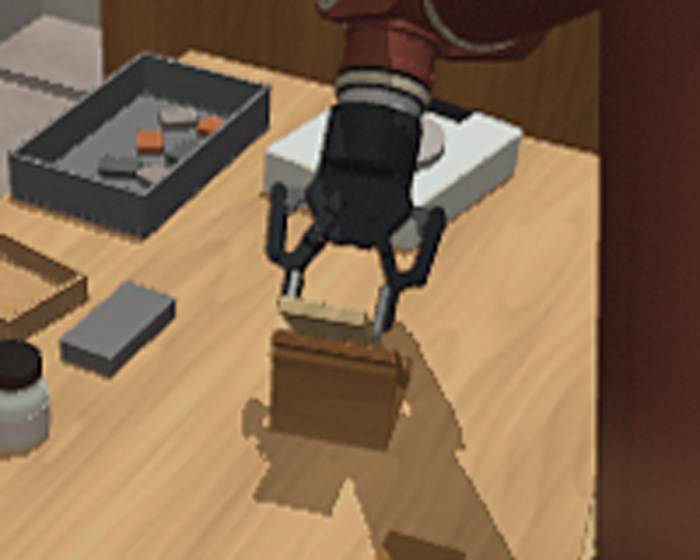

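The foot has met the lip: 10 N up-slope, position within 1 mm of the seat. I'll press lightly onto the face, then let go.

```bash
python3 -m handwheel '[[0.055,[0.001,0,0.0005],[0,0.3,0]],[0.055,[0.001,0,0],[0,0,0]],[0.055,[0,0,0],[0,0,0]]]'
python3 - <<'E'
from plan import *
st()
n=np.array([.159,-.689,.707]);print(pose()[2]['contact_force']@n)
tp,tR=restpose(0,0)
rows(tp,tR,.055,vmax=300,wmax=6)
E
```

```text
t: 11.0
tool_pos: [0.483, -0.192, 0.087]
tool_rot: [-0.707, 0.561, 1.694]
contact_force: [-2.6, -1.4, 9.8]
opening: 0.0619
t 11.0 p [ 0.483 -0.192  0.087] x [-0.1591  0.6852 -0.7108] y [-0.9739 -0.2268 -0.0007] z [-0.1617  0.6921  0.7034] open 0.0619 F [-2.6 -1.4  9.8] q [-0.76  0.35  1.63  0.41  1.84  2.12]
7.463137651624338
n 1 dist 0.0014 turn [ 0.1  -0.3  -0.05]
[0.055,[-0.0003,0.0009,0.0011],[0.10,-0.30,-0.05]],
```

Both contacts are felt: 7 N normal and about 6 N up-slope. Releasing.

```bash
python3 -m handwheel '[[0.085,[0,0,0],[0,0,0]],[0.085,[0,0,0],[0,0,0]],[0.085,[0,0,0],[0,0,0]],[0.085,[0,0,0],[0,0,0]],[0.085,[-0.02,0,0],[0,0,0]],[0.085,[-0.03,0,0],[0,0,0]],[0.085,[-0.03,0,0],[0,0,0]],[0.085,[-0.03,0,0],[0,0,0]],[0.085,[-0.03,0,0],[0,0,0]],[0.085,[0,0,0],[0,0,0]]]'
python3 - <<'E'
from plan import *
st()
im=snap('wrist','w11');c=cam('wrist')
t=np.radians(45); n=-XR*np.sin(t)+UP*np.cos(t); u=XR*np.cos(t)+UP*np.sin(t); y=np.cross(n,u)
P=proj(c,[SEAT+n*.006+u*a+y*b for a,b in((.1,.032),(.1,-.032),(-.1,-.032),(-.1,.032))]).astype(np.int32)
cv2.polylines(im,[P.reshape(-1,1,2)],True,(0,255,0),1);cv2.imwrite('pics/w11.png',im)
im=ctrl.get_image('side')[:,:,::-1][60:220,230:430];cv2.imwrite('pics/s11.png',cv2.resize(im,None,fx=3.5,fy=3.5,interpolation=cv2.INTER_CUBIC))
E
```

```text
t: 11.83
tool_pos: [0.5069, -0.2915, 0.1878]
tool_rot: [-0.716, 0.563, 1.687]
contact_force: [0.2, -0.8, 1.1]
opening: 0.0855
t 11.83 p [ 0.5069 -0.2915  0.1878] x [-0.1524  0.681  -0.7163] y [-0.9747 -0.2234 -0.005 ] z [-0.1634  0.6974  0.6978] open 0.0855 F [ 0.2 -0.8  1.1] q [-0.84  0.41  1.36  0.39  2.04  2.13]
```

View pics/w11.png

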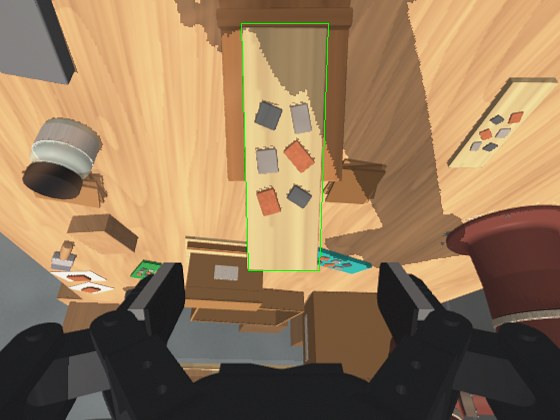

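View pics/s11.png

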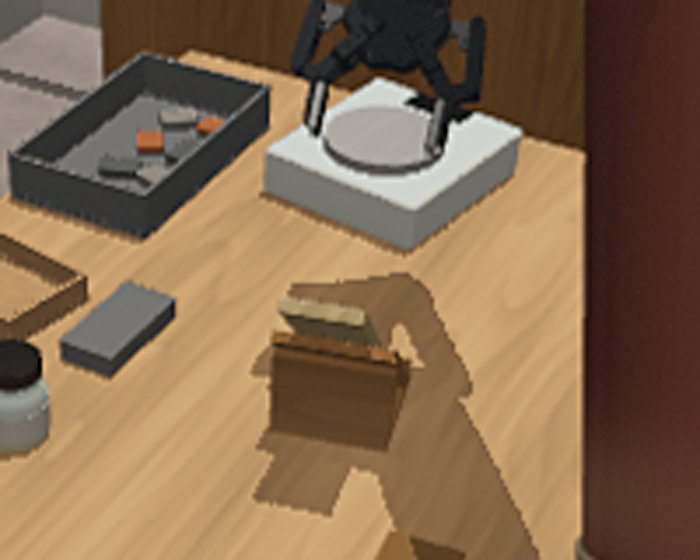

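The panel lies on the rest exactly where predicted: the outline overlays it, foot at the lip at row 23 and top at row 270. Next I'll regrasp it by its free top end across the thickness, with the tool pointing down-slope.

```bash
cat >> plan.py <<'E'
t_=np.radians(45); N=-XR*np.sin(t_)+UP*np.cos(t_); U=XR*np.cos(t_)+UP*np.sin(t_)
def topgrasp(back=0,dn=0): 
    return SEAT+U*(.03+back)+N*dn, tool(-U,N)
E
python3 - <<'E'
from plan import *
p,r,_=pose()
tp,tR=topgrasp(.07); print(tp,tR.as_matrix().T)
w=np.array([.48,-.17,.38])
h=r*R.from_rotvec((r.inv()*tR).as_rotvec()*.45)
rows(w,h,.05,vmax=30,wmax=6.8)
rows(tp,tR,.05,start=(w,h),vmax=30,wmax=6.8)
E
```

```text
[ 0.4785 -0.1765  0.1657] [[ 0.1591 -0.689  -0.7071]
 [ 0.1591 -0.689   0.7071]
 [-0.9744 -0.225  -0.    ]]
n 8 dist 0.2304 turn [-31.27  31.02  31.08]
[0.05,[-0.0069,-0.0003,0.0280],[-3.91,3.88,3.88]],[0.05,[-0.0088,-0.0016,0.0274],[-3.91,3.88,3.88]],[0.05,[-0.0108,-0.0028,0.0265],[-3.91,3.88,3.88]],[0.05,[-0.0128,-0.0038,0.0255],[-3.91,3.88,3.88]],[0.05,[-0.0148,-0.0045,0.0243],[-3.91,3.88,3.88]],[0.05,[-0.0167,-0.0051,0.0229],[-3.91,3.88,3.88]],[0.05,[-0.0185,-0.0054,0.0214],[-3.91,3.88,3.88]],[0.05,[-0.0203,-0.0055,0.0197],[-3.91,3.88,3.88]],
n 10 dist 0.2144 turn [-38.21  37.91  37.99]
[0.05,[0.0202,-0.0036,-0.0062],[-3.82,3.79,3.80]],[0.05,[0.0203,-0.0045,-0.0051],[-3.82,3.79,3.80]],[0.05,[0.0203,-0.0056,-0.0041],[-3.82,3.79,3.80]],[0.05,[0.0201,-0.0067,-0.0032],[-3.82,3.79,3.80]],[0.05,[0.0198,-0.0078,-0.0023],[-3.82,3.79,3.80]],[0.05,[0.0194,-0.0090,-0.0016],[-3.82,3.79,3.80]],[0.05,[0.0188,-0.0102,-0.0010],[-3.82,3.79,3.80]],[0.05,[0.0182,-0.0114,-0.0005],[-3.82,3.79,3.80]],[0.05,[0.0174,-0.0125,-0.0001],[-3.82,3.79,3.80]],[0.05,[0.0165,-0.0136,0.0002],[-3.82,3.79,3.80]],
--
```

Run:
```python
from plan import *
p,r,_=pose()
tp,tR=topgrasp(.09)
w=tp+U*.15+[0,0,.02]; print(w)
h=r*R.from_rotvec((r.inv()*tR).as_rotvec()*.6)
m=np.array([.495,-.22,.33]); h1=r*R.from_rotvec((r.inv()*tR).as_rotvec()*.28)
rows(m,h1,.05,vmax=36,wmax=6.8)
rows(w,h,.05,start=(m,h1),vmax=36,wmax=6.8)
rows(tp,tR,.05,start=(w,h),vmax=30,wmax=6.8)
```

```text
[ 0.4515 -0.0594  0.3059]
n 5 dist 0.1616 turn [-19.45  19.3   19.34]
[0.05,[-0.0112,-0.0011,0.0303],[-3.89,3.86,3.87]],[0.05,[-0.0133,-0.0023,0.0294],[-3.89,3.86,3.87]],[0.05,[-0.0155,-0.0032,0.0282],[-3.89,3.86,3.87]],[0.05,[-0.0176,-0.0040,0.0268],[-3.89,3.86,3.87]],[0.05,[-0.0196,-0.0045,0.0253],[-3.89,3.86,3.87]],
n 6 dist 0.1681 turn [-22.23  22.06  22.1 ]
[0.05,[0.0138,-0.0119,0.0213],[-3.71,3.68,3.68]],[0.05,[0.0116,-0.0141,0.0213],[-3.71,3.68,3.68]],[0.05,[0.0093,-0.0161,0.0210],[-3.71,3.68,3.68]],[0.05,[0.0069,-0.0180,0.0204],[-3.71,3.68,3.68]],[0.05,[0.0044,-0.0196,0.0195],[-3.71,3.68,3.68]],[0.05,[0.0018,-0.0211,0.0184],[-3.71,3.68,3.68]],
n 8 dist 0.1648 turn [-27.79  27.57  27.63]
[0.05,[0.0170,0.0051,-0.0105],[-3.47,3.45,3.45]],[0.05,[0.0179,0.0047,-0.0091],[-3.47,3.45,3.45]],[0.05,[0.0186,0.0041,-0.0077],[-3.47,3.45,3.45]],[0.05,[0.0193,0.0034,-0.0064],[-3.47,3.45,3.45]],[0.05,[0.0198,0.0025,-0.0050],[-3.47,3.45,3.45]],[0.05,[0.0202,0.0016,-0.0037],[-3.47,3.45,3.45]],[0.05,[0.0204,0.0006,-0.0024],[-3.47,3.45,3.45]],[0.05,[0.0206,-0.0006,-0.0012],[-3.47,3.45,3.45]],
```

```bash
python3 -m handwheel '[[0.05,[-0.0112,-0.001,0.03],[-3.9,3.9,3.9]],[0.05,[-0.0133,-0.0023,0.0294],[-3.9,3.9,3.9]],[0.05,[-0.0155,-0.0032,0.0282],[-3.9,3.9,3.9]],[0.05,[-0.0176,-0.004,0.0268],[-3.9,3.9,3.9]],[0.05,[-0.0196,-0.0045,0.0253],[-3.9,3.9,3.9]],[0.05,[0.0138,-0.012,0.0213],[-3.7,3.7,3.7]],[0.05,[0.0116,-0.014,0.0213],[-3.7,3.7,3.7]],[0.05,[0.0093,-0.016,0.021],[-3.7,3.7,3.7]],[0.05,[0.007,-0.018,0.0204],[-3.7,3.7,3.7]],[0.05,[0.0044,-0.0196,0.0195],[-3.7,3.7,3.7]]]'
python3 -m handwheel '[[0.05,[0.0018,-0.021,0.0184],[-3.7,3.7,3.7]],[0.05,[0,0,0],[0,0,0]]]'
python3 - <<'E'
from plan import *
st()
tp,tR=topgrasp(.09)
rows(tp,tR,.05,vmax=30,wmax=6.8)
E
```

```text
t: 12.77
tool_pos: [0.4562, -0.084, 0.3067]
tool_rot: [-1.746, 0.742, 2.292]
contact_force: [1.9, 0.4, -0.3]
opening: 0.0498
t: 12.93
tool_pos: [0.4472, -0.052, 0.3014]
tool_rot: [-1.861, 0.743, 2.345]
contact_force: [0.1, 0.4, 0.2]
opening: 0.0502
t 12.93 p [ 0.4472 -0.052   0.3014] x [-0.2709 -0.2469 -0.9304] y [-0.3341 -0.8824  0.3314] z [-0.9028  0.4006  0.1565] open 0.0502 F [0.1 0.4 0.2] q [-0.09 -0.2   1.72 -0.29  1.88  1.82]
n 7 dist 0.1668 turn [-26.77  27.31  27.36]
[0.05,[0.0190,0.0069,-0.0127],[-3.82,3.90,3.91]],[0.05,[0.0202,0.0063,-0.0109],[-3.82,3.90,3.91]],[0.05,[0.0213,0.0056,-0.0091],[-3.82,3.90,3.91]],[0.05,[0.0222,0.0046,-0.0073],[-3.82,3.90,3.91]],[0.05,[0.0229,0.0035,-0.0055],[-3.82,3.90,3.91]],[0.05,[0.0234,0.0022,-0.0037],[-3.82,3.90,3.91]],[0.05,[0.0237,0.0008,-0.0020],[-3.82,3.90,3.91]],
```

```bash
python3 -m handwheel '[[0.05,[0.019,0.007,-0.0127],[-3.8,3.9,3.9]],[0.05,[0.02,0.0063,-0.011],[-3.8,3.9,3.9]],[0.05,[0.0213,0.0056,-0.009],[-3.8,3.9,3.9]],[0.05,[0.0222,0.0046,-0.0073],[-3.8,3.9,3.9]],[0.05,[0.023,0.0035,-0.0055],[-3.8,3.9,3.9]],[0.05,[0.0234,0.0022,-0.0037],[-3.8,3.9,3.9]],[0.05,[0.0237,0.001,-0.002],[-3.8,3.9,3.9]],[0.05,[0,0,0],[0,0,0]]]'
python3 - <<'E'
from plan import *
st()
tp,tR=topgrasp(.09)
rows(tp,tR,.05,vmax=30,wmax=6.8)
rows(topgrasp(0)[0],tR,.05,vmax=30,wmax=6.8)
snap('wrist','w12')
im=ctrl.get_image('side')[:,:,::-1][20:220,230:450];cv2.imwrite('pics/s12.png',cv2.resize(im,None,fx=2.7,fy=2.7,interpolation=cv2.INTER_CUBIC))
E
```

```text
t: 13.6
tool_pos: [0.4685, -0.1698, 0.1709]
tool_rot: [1.756, -0.515, -1.63]
contact_force: [-2.0, 0.1, -3.2]
opening: 0.05
t 13.6 p [ 0.4685 -0.1698  0.1709] x [ 0.1383 -0.6906 -0.7098] y [ 0.1575 -0.6923  0.7042] z [-0.9778 -0.2092  0.013 ] open 0.05 F [-2.   0.1 -3.2] q [-0.06 -0.35  2.17 -0.81  1.21  1.55]
n 1 dist 0.0133 turn [-0.13  1.18  0.23]
[0.05,[-0.0103,0.0025,-0.0081],[-0.13,1.18,0.23]],
n 3 dist 0.0803 turn [-0.13  1.18  0.23]
[0.05,[0.0265,0.0010,-0.0033],[-0.04,0.39,0.08]],[0.05,[0.0266,0.0009,-0.0031],[-0.04,0.39,0.08]],[0.05,[0.0266,0.0009,-0.0029],[-0.04,0.39,0.08]],
```

View pics/w12.png

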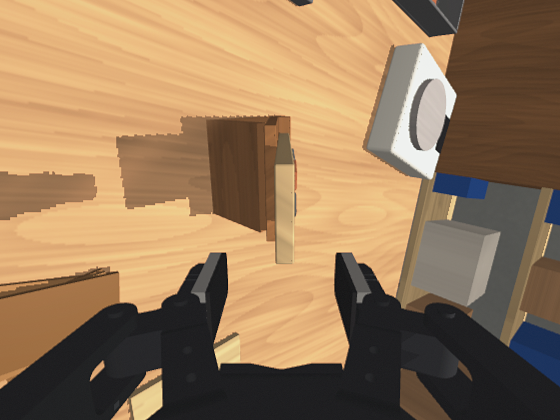

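View pics/s12.png

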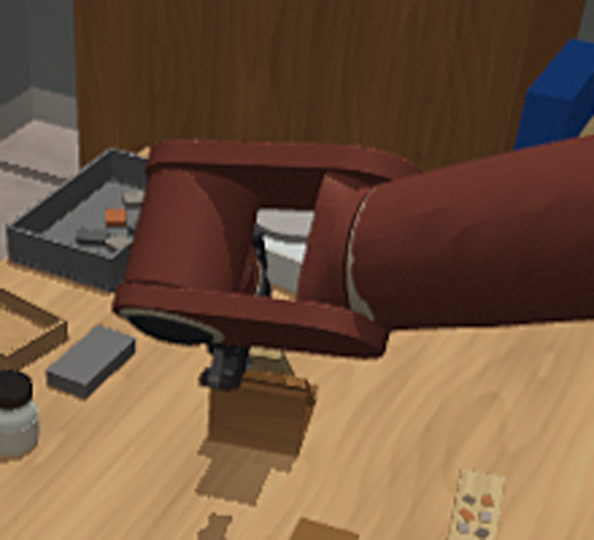

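The wrist view shows the panel's top end at col 285, rows 190–263, between the open fingers and nearly centred. The computed offset agrees. I'll move on to it.

```bash
python3 -m handwheel '[[0.05,[0.02,0.0013,-0.004],[0,0.6,0.1]],[0.05,[0.018,0.0013,-0.004],[0,0.6,0.1]],[0.05,[0,0,0],[0,0,0]]]' 60
python3 - <<'E'
from plan import *
st()
tp,tR=topgrasp(.0)
rows(tp,tR,.05,vmax=30,wmax=6.8)
snap('wrist','w13')
E
```

```text
t: 13.95
tool_pos: [0.4931, -0.1981, 0.1605]
tool_rot: [1.787, -0.523, -1.592]
contact_force: [-0.8, 0.6, -0.5]
opening: 0.0501
t 13.95 p [ 0.4931 -0.1981  0.1605] x [ 0.1722 -0.6901 -0.7029] y [ 0.1387 -0.6895  0.7109] z [-0.9753 -0.2199 -0.023 ] open 0.0501 F [-0.8  0.6 -0.5] q [-0.12 -0.3   2.15 -0.83  1.11  1.55]
n 2 dist 0.0517 turn [-1.14 -0.72 -0.33]
[0.05,[0.0244,-0.0068,0.0051],[-0.57,-0.36,-0.16]],[0.05,[0.0245,-0.0068,0.0049],[-0.57,-0.36,-0.16]],
```

View pics/w13.png

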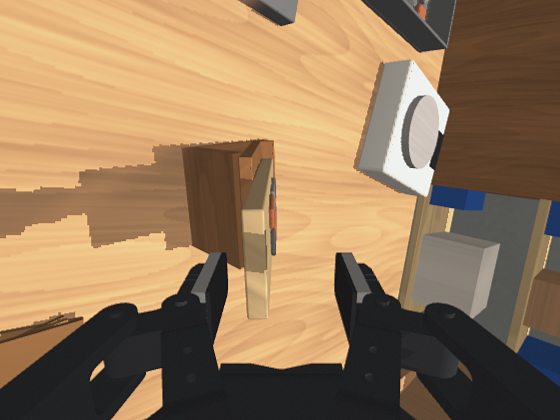

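```bash
python3 -m handwheel '[[0.05,[0.004,-0.007,0.005],[-0.6,-0.4,-0.2]],[0.05,[0.004,-0.006,0.005],[-0.5,-0.3,-0.1]],[0.05,[0,0,0],[0,0,0]],[0.05,[0,0,0],[0,0,0]]]' 60
python3 - <<'E'
from plan import *
st()
tp,tR=topgrasp(.0)
rows(tp,tR,.05,vmax=300,wmax=6.8)
snap('wrist','w14')
E
```

```text
t: 14.33
tool_pos: [0.4811, -0.1954, 0.1439]
tool_rot: [1.764, -0.503, -1.606]
contact_force: [-0.6, 1.3, 0.3]
opening: 0.0501
t 14.33 p [ 0.4811 -0.1954  0.1439] x [ 0.1602 -0.6893 -0.7066] y [ 0.1625 -0.6876  0.7076] z [-0.9736 -0.2282  0.0018] open 0.0501 F [-0.6  1.3  0.3] q [-0.12 -0.3   2.18 -0.84  1.11  1.55]
n 1 dist 0.0412 turn [ 0.21 -0.06 -0.04]
[0.05,[0.0411,0.0019,-0.0016],[0.21,-0.06,-0.04]],
```

View pics/w14.png

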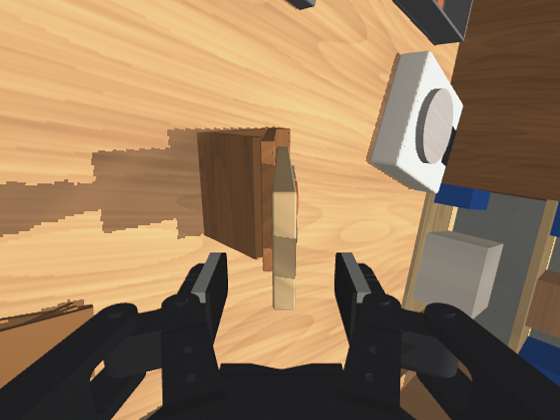

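```bash
python3 -m handwheel '[[0.05,[0.01,0.002,-0.0015],[0.2,0,0]],[0.05,[0.012,0,0],[0,0,0]],[0.05,[0.012,0,0],[0,0,0]],[0.05,[0.007,0,0],[0,0,0]],[0.05,[0,0,0],[0,0,0]],[0.05,[0,0,0],[0,0,0]]]' 60
python3 - <<'E'
from plan import *
st()
tp,tR=topgrasp(.0)
rows(tp,tR,.05,vmax=300,wmax=6.8)
snap('wrist','w15')
E
```

```text
t: 14.88
tool_pos: [0.4896, -0.2256, 0.1163]
tool_rot: [1.767, -0.508, -1.607]
contact_force: [-0.8, 0.8, 0.9]
opening: 0.0501
t 14.88 p [ 0.4896 -0.2256  0.1163] x [ 0.1594 -0.6895 -0.7065] y [ 0.1583 -0.6885  0.7077] z [-0.9744 -0.2247 -0.0006] open 0.0501 F [-0.8  0.8  0.9] q [-0.19 -0.24  2.18 -0.86  1.02  1.57]
n 1 dist 0.0008 turn [-0.04 -0.01 -0.05]
[0.05,[-0.0005,-0.0006,-0.0002],[-0.04,-0.01,-0.05]],
```

View pics/w15.png

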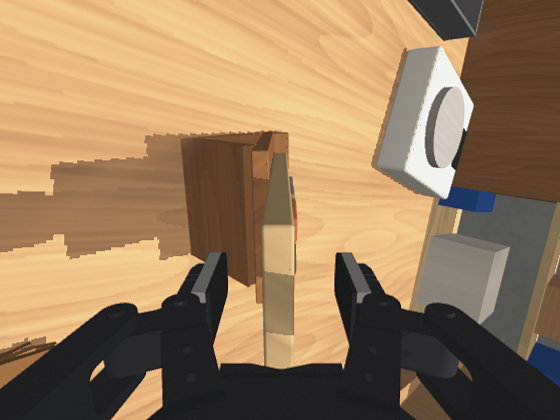

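The tips are about 27 mm past the panel's end on both sides and centred (edge at cols 263–295). Closing.

```bash
python3 -m handwheel '[[0.02,[0,0,0],[0,0,0]],[0.005,[0,0,0],[0,0,0]],[0.005,[0,0,0],[0,0,0]],[0.005,[0,0,0],[0,0,0]],[0.005,[0,0,0],[0,0,0]],[0.005,[0,0,0],[0,0,0]],[0.005,[0,0,0],[0,0,0]]]' 60
python3 - <<'E'
from plan import *
st()
snap('wrist','w16')
E
```

```text
t: 15.52
tool_pos: [0.49, -0.2248, 0.117]
tool_rot: [1.768, -0.507, -1.605]
contact_force: [-2.8, 5.1, 3.7]
opening: 0.0111
t 15.52 p [ 0.49   -0.2248  0.117 ] x [ 0.161  -0.6891 -0.7065] y [ 0.1581 -0.6886  0.7077] z [-0.9742 -0.2256 -0.002 ] open 0.0111 F [-2.8  5.1  3.7] q [-0.18 -0.24  2.18 -0.86  1.02  1.57]
```

View pics/w16.png

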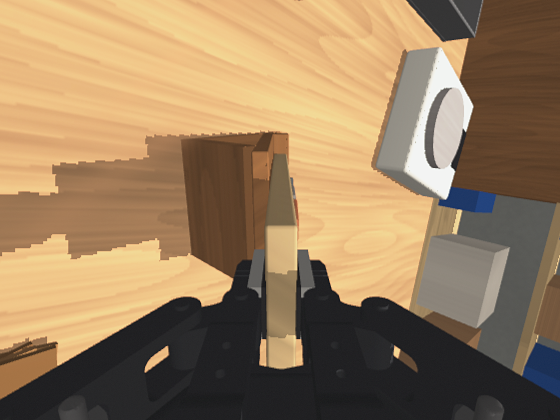

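Gripped at an 11 mm opening. Now I'll plan lift → transit → stand.

```bash
cat >> plan.py <<'E'
FOOT=np.array([.508,.1825,.006])
def standpose(lean,gap=0,dz=0,dx=0,off=(.0304,-.0005,0),yaw=90.):
    # gap: front bottom edge from strip; dz: back bottom edge above base
    t=np.radians(lean);a=np.radians(yaw);X=np.array([np.cos(a),np.sin(a),0]);Y=np.array([-np.sin(a),np.cos(a),0])
    n=-X*np.cos(t)+UP*np.sin(t);u=X*np.sin(t)+UP*np.cos(t)
    hx=-(-.1*np.sin(t)-.006*np.cos(t))+gap; hz=.1*np.cos(t)+.006*np.sin(t)+dz
    C=FOOT+X*hx+UP*hz+Y*dx; Rt=tool(-u,n)
    return C-Rt.apply(off),Rt
E
python3 - <<'E'
from plan import *
p,r,_=pose()
print(standpose(22)[0]-[.508,.1825,.006])
w=p+U*.14+N*.01; print(w)
rows(w,r,.005,vmax=30)
tp,tR=standpose(20,.006,.11);print(tp)
w2=np.array([.48,.02,.30])
h=r*R.from_rotvec((r.inv()*tR).as_rotvec()*.5)
rows(w2,h,.005,start=(w,r),vmax=30,wmax=5)
rows(tp,tR,.005,start=(w2,h),vmax=30,wmax=5)
E
```

```text
[0.     0.0539 0.1233]
[ 0.4693 -0.1352  0.223 ]
n 5 dist 0.1404 turn [0. 0. 0.]
[0.005,[-0.0280,0.0020,-0.0001],[0.00,0.00,0.00]],[0.005,[-0.0280,0.0020,-0.0001],[0.00,0.00,0.00]],[0.005,[-0.0280,0.0020,-0.0001],[0.00,0.00,0.00]],[0.005,[-0.0280,0.0020,-0.0001],[0.00,0.00,0.00]],[0.005,[-0.0280,0.0020,-0.0001],[0.00,0.00,0.00]],
[0.508  0.2383 0.2408]
n 6 dist 0.1736 turn [  5.51  -3.58 -12.46]
[0.005,[-0.0266,-0.0085,-0.0076],[0.92,-0.60,-2.08]],[0.005,[-0.0264,-0.0095,-0.0072],[0.92,-0.60,-2.08]],[0.005,[-0.0261,-0.0106,-0.0067],[0.92,-0.60,-2.08]],[0.005,[-0.0257,-0.0116,-0.0063],[0.92,-0.60,-2.08]],[0.005,[-0.0253,-0.0127,-0.0058],[0.92,-0.60,-2.08]],[0.005,[-0.0249,-0.0137,-0.0054],[0.92,-0.60,-2.08]],
n 8 dist 0.2279 turn [  5.51  -3.58 -12.46]
[0.005,[-0.0080,-0.0266,-0.0065],[0.69,-0.45,-1.56]],[0.005,[-0.0074,-0.0268,-0.0061],[0.69,-0.45,-1.56]],[0.005,[-0.0067,-0.0271,-0.0057],[0.69,-0.45,-1.56]],[0.005,[-0.0060,-0.0273,-0.0053],[0.69,-0.45,-1.56]],[0.005,[-0.0053,-0.0276,-0.0050],[0.69,-0.45,-1.56]],[0.005,[-0.0046,-0.0277,-0.0046],[0.69,-0.45,-1.56]],[0.005,[-0.0038,-0.0279,-0.0042],[0.69,-0.45,-1.56]],[0.005,[-0.0031,-0.0281,-0.0039],[0.69,-0.45,-1.56]],
```

```bash
python3 -m handwheel '[[0.005,[-0.015,0.003,0],[0,0,0]],[0.005,[-0.025,0.003,0],[0,0,0]],[0.005,[-0.03,0.002,0],[0,0,0]],[0.005,[-0.03,0.002,0],[0,0,0]],[0.005,[-0.03,0,0],[0,0,0]],[0.005,[-0.01,0,0],[0,0,0]],[0.005,[0,0,0],[0,0,0]]]' 60
python3 - <<'E'
from plan import *
st();snap('wrist','w17')
p,r,_=pose()
tp,tR=standpose(20,.006,.11);print(tp)
w2=np.array([.48,.02,.30])
h=r*R.from_rotvec((r.inv()*tR).as_rotvec()*.5)
rows(w2,h,.005,start=(p,r),vmax=30,wmax=5)
rows(tp,tR,.005,start=(w2,h),vmax=30,wmax=5)
E
```

```text
t: 16.15
tool_pos: [0.4702, -0.1343, 0.2248]
tool_rot: [1.771, -0.507, -1.601]
contact_force: [1.2, -0.6, -2.1]
opening: 0.0114
t 16.15 p [ 0.4702 -0.1343  0.2248] x [ 0.1652 -0.6889 -0.7058] y [ 0.1572 -0.6881  0.7084] z [-0.9737 -0.228  -0.0054] open 0.0114 F [ 1.2 -0.6 -2.1] q [ 0.02 -0.41  2.12 -0.8   1.32  1.53]
[0.508  0.2383 0.2408]
n 6 dist 0.1736 turn [  5.54  -3.61 -12.47]
[0.005,[-0.0266,-0.0084,-0.0076],[0.92,-0.60,-2.08]],[0.005,[-0.0264,-0.0095,-0.0072],[0.92,-0.60,-2.08]],[0.005,[-0.0261,-0.0105,-0.0068],[0.92,-0.60,-2.08]],[0.005,[-0.0258,-0.0116,-0.0063],[0.92,-0.60,-2.08]],[0.005,[-0.0254,-0.0126,-0.0059],[0.92,-0.60,-2.08]],[0.005,[-0.0250,-0.0136,-0.0054],[0.92,-0.60,-2.08]],
n 8 dist 0.2279 turn [  5.54  -3.61 -12.47]
[0.005,[-0.0080,-0.0265,-0.0065],[0.69,-0.45,-1.56]],[0.005,[-0.0074,-0.0268,-0.0061],[0.69,-0.45,-1.56]],[0.005,[-0.0067,-0.0271,-0.0057],[0.69,-0.45,-1.56]],[0.005,[-0.0060,-0.0273,-0.0053],[0.69,-0.45,-1.56]],[0.005,[-0.0053,-0.0275,-0.0050],[0.69,-0.45,-1.56]],[0.005,[-0.0046,-0.0277,-0.0046],[0.69,-0.45,-1.56]],[0.005,[-0.0038,-0.0279,-0.0042],[0.69,-0.45,-1.56]],[0.005,[-0.0031,-0.0281,-0.0039],[0.69,-0.45,-1.56]],
```

View pics/w17.png

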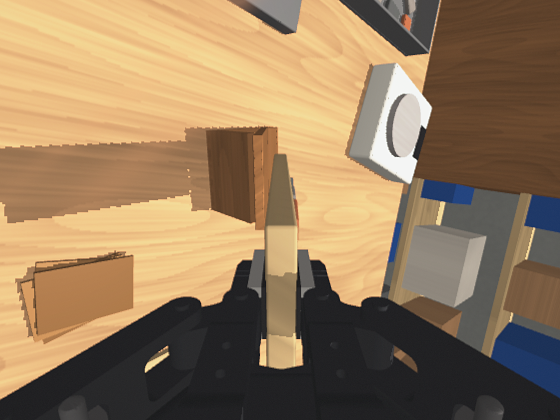

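The panel is held, unchanged in the hand (edge at cols 268–297), and clear of the rest. Moving to the stand.

```bash
python3 -m handwheel '[[0.005,[-0.0266,-0.0084,-0.0076],[0.9,-0.6,-2.1]],[0.005,[-0.0264,-0.0095,-0.0072],[0.9,-0.6,-2.1]],[0.005,[-0.026,-0.0105,-0.0068],[0.9,-0.6,-2.1]],[0.005,[-0.0258,-0.0116,-0.0063],[0.9,-0.6,-2.1]],[0.005,[-0.0254,-0.0126,-0.006],[0.9,-0.6,-2.1]],[0.005,[-0.025,-0.0136,-0.0054],[0.9,-0.6,-2.1]],[0.005,[0,0,0],[0,0,0]]]'
python3 - <<'E'
from plan import *
st()
tp,tR=standpose(20,.006,.11)
rows(tp,tR,.005,vmax=30,wmax=5)
E
```

```text
t: 16.78
tool_pos: [0.4821, 0.021, 0.3015]
tool_rot: [1.906, -0.435, -1.817]
contact_force: [0.7, -0.9, -0.2]
opening: 0.0115
t 16.78 p [0.4821 0.021  0.3015] x [ 0.0735 -0.5296 -0.8451] y [ 0.09   -0.8404  0.5345] z [-0.9932 -0.1154 -0.0142] open 0.0115 F [ 0.7 -0.9 -0.2] q [ 0.24 -0.29  1.83 -0.56  1.65  1.67]
n 8 dist 0.2271 turn [  5.6   -3.65 -12.25]
[0.005,[-0.0077,-0.0266,-0.0062],[0.70,-0.46,-1.53]],[0.005,[-0.0071,-0.0269,-0.0059],[0.70,-0.46,-1.53]],[0.005,[-0.0064,-0.0271,-0.0055],[0.70,-0.46,-1.53]],[0.005,[-0.0057,-0.0273,-0.0051],[0.70,-0.46,-1.53]],[0.005,[-0.0050,-0.0275,-0.0047],[0.70,-0.46,-1.53]],[0.005,[-0.0043,-0.0277,-0.0043],[0.70,-0.46,-1.53]],[0.005,[-0.0036,-0.0279,-0.0040],[0.70,-0.46,-1.53]],[0.005,[-0.0029,-0.0280,-0.0036],[0.70,-0.46,-1.53]],
```

```bash
python3 -m handwheel '[[0.005,[-0.0077,-0.0266,-0.0062],[0.7,-0.5,-1.5]],[0.005,[-0.007,-0.0269,-0.006],[0.7,-0.5,-1.5]],[0.005,[-0.0064,-0.027,-0.0055],[0.7,-0.5,-1.5]],[0.005,[-0.0057,-0.0273,-0.005],[0.7,-0.5,-1.5]],[0.005,[-0.005,-0.0275,-0.0047],[0.7,-0.4,-1.5]],[0.005,[-0.0043,-0.0277,-0.0043],[0.7,-0.4,-1.5]],[0.005,[-0.0036,-0.028,-0.004],[0.7,-0.4,-1.6]],[0.005,[-0.003,-0.028,-0.0036],[0.7,-0.4,-1.6]],[0.005,[0,0,0],[0,0,0]],[0.005,[0,0,0],[0,0,0]]]'
python3 - <<'E'
from plan import *
st()
for dz in(.11,.02,0):
    tp,tR=standpose(20,.005,dz);rows(tp,tR,.005,vmax=400,wmax=5)
snap('wrist','w18');im=ctrl.get_image('side')[:,:,::-1][120:360,110:400];cv2.imwrite('pics/s18.png',cv2.resize(im,None,fx=2.4,fy=2.4,interpolation=cv2.INTER_CUBIC))
E
```

```text
t: 17.62
tool_pos: [0.5057, 0.235, 0.235]
tool_rot: [2.022, -0.365, -2.034]
contact_force: [-0.4, -0.6, -1.6]
opening: 0.011
t 17.62 p [0.5057 0.235  0.235 ] x [-0.0058 -0.3484 -0.9373] y [ 0.0011 -0.9373  0.3484] z [-1.      0.001   0.0058] open 0.011 F [-0.4 -0.6 -1.6] q [ 0.48  0.02  1.62 -0.31  1.68  2.04]
n 1 dist 0.0066 turn [ 0.06  0.33 -0.39]
[0.005,[-0.0062,-0.0001,-0.0022],[0.06,0.33,-0.39]],
n 1 dist 0.0843 turn [ 0.06  0.33 -0.39]
[0.005,[0.0782,-0.0315,-0.0028],[0.06,0.33,-0.39]],
n 1 dist 0.1043 turn [ 0.06  0.33 -0.39]
[0.005,[0.0969,-0.0385,-0.0029],[0.06,0.33,-0.39]],
```

View pics/w18.png

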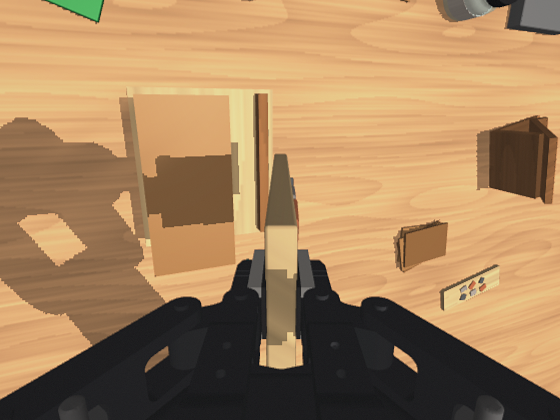

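View pics/s18.png

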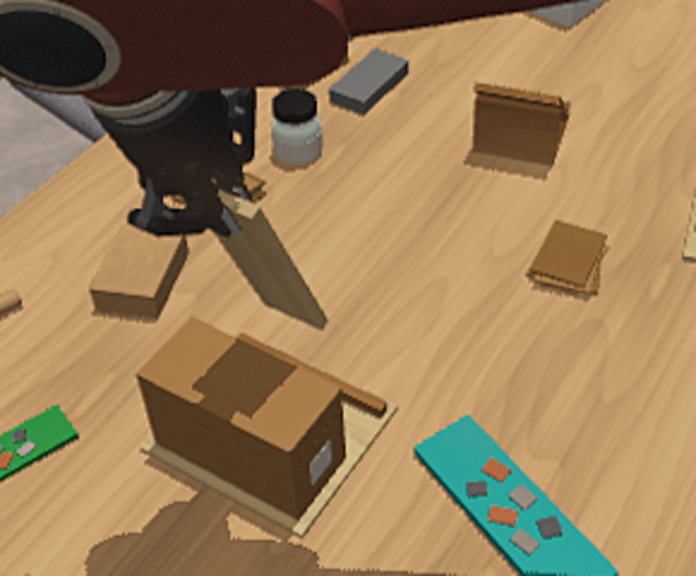

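Run:
```python
from plan import *
c=cam('wrist');im=cv2.imread('pics/w18.png')
S=np.array([.508,.2455,0]);Rz=R.from_euler('z',90,degrees=True).as_matrix()
def pl(P,col):
    q=proj(c,np.array(P)/1000@Rz.T+S); cv2.polylines(im,[q.round().astype(np.int32).reshape(-1,1,2)],True,col,1)
pl([(-11,-80,106),(65,-80,106),(65,80,106),(-11,80,106)],(0,255,0))
pl([(-63,-86,20),(-75,-86,20),(-75,86,20),(-63,86,20)],(255,0,0))
pl([(-80,-90,6),(80,-90,6),(80,90,6),(-80,90,6)],(0,0,255))
cv2.imwrite('pics/w18o.png',cv2.resize(im[70:300,90:330],None,fx=2.5,fy=2.5))
```

```text
(no output)
```

View pics/w18o.png

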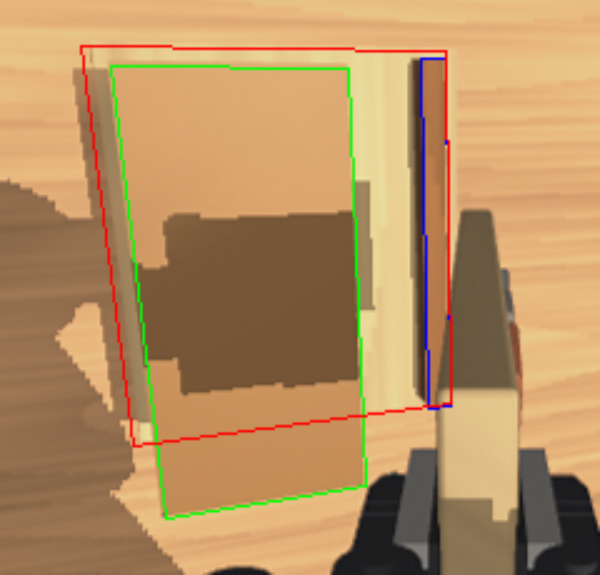

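The overlay matches the box and strip to within 2 mm. Descending.

```bash
python3 -m handwheel '[[0.005,[0.02,-0.008,-0.0028],[0,0.3,-0.4]],[0.005,[0.023,-0.0095,0],[0,0,0]],[0.005,[0.021,-0.0085,0],[0,0,0]],[0.005,[0.01,-0.004,0],[0,0,0]],[0.005,[0,0,0],[0,0,0]],[0.005,[0,0,0],[0,0,0]]]'
python3 - <<'E'
from plan import *
st()
for dz in(.02,0):
    tp,tR=standpose(20,.005,dz);rows(tp,tR,.005,vmax=400,wmax=5)
snap('wrist','w19');im=ctrl.get_image('side')[:,:,::-1][120:360,110:400];cv2.imwrite('pics/s19.png',cv2.resize(im,None,fx=2.4,fy=2.4,interpolation=cv2.INTER_CUBIC))
E
```

```text
t: 18.22
tool_pos: [0.5089, 0.2386, 0.1586]
tool_rot: [2.036, -0.356, -2.031]
contact_force: [0.7, -0.2, -1.1]
opening: 0.0109
t 18.22 p [0.5089 0.2386 0.1586] x [ 0.0027 -0.3393 -0.9407] y [-0.0008 -0.9407  0.3393] z [-1.     -0.0002 -0.0028] open 0.0109 F [ 0.7 -0.2 -1.1] q [ 0.48  0.07  1.69 -0.31  1.55  2.08]
n 1 dist 0.008 turn [-0.04 -0.16  0.17]
[0.005,[0.0078,-0.0014,0.0010],[-0.04,-0.16,0.17]],
n 1 dist 0.0278 turn [-0.04 -0.16  0.17]
[0.005,[0.0266,-0.0082,0.0010],[-0.04,-0.16,0.17]],
```

View pics/w19.png

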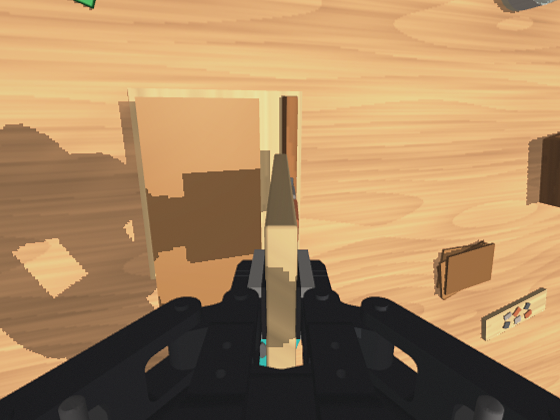

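View pics/s19.png

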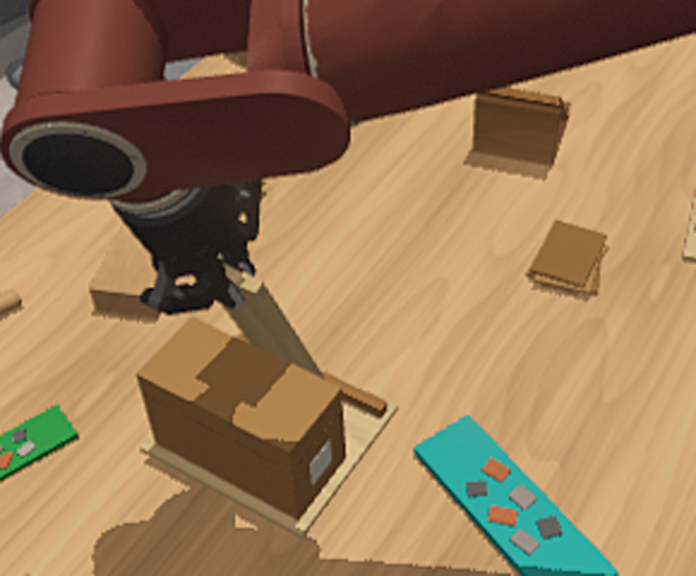

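```bash
python3 -m handwheel '[[0.005,[0.008,-0.003,0.001],[0,-0.2,0.2]],[0.005,[0.008,-0.003,0],[0,0,0]],[0.005,[0.006,-0.002,0],[0,0,0]],[0.005,[0,0,0],[0,0,0]],[0.005,[0,0,0],[0,0,0]]]'
python3 - <<'E'
from plan import *
st()
tp,tR=standpose(20,.004,0);rows(tp,tR,.005,vmax=400,wmax=5)
E
```

```text
t: 18.73
tool_pos: [0.5074, 0.2391, 0.1342]
tool_rot: [2.029, -0.359, -2.033]
contact_force: [-0.1, -1.4, -2.3]
opening: 0.0111
t 18.73 p [0.5074 0.2391 0.1342] x [-0.0019 -0.3428 -0.9394] y [ 0.0003 -0.9394  0.3428] z [-1.      0.0003  0.0019] open 0.0111 F [-0.1 -1.4 -2.3] q [ 0.48  0.09  1.71 -0.31  1.51  2.09]
n 1 dist 0.0045 turn [ 0.02  0.11 -0.05]
[0.005,[0.0042,0.0015,-0.0006],[0.02,0.11,-0.05]],
```

```bash
python3 -m handwheel '[[0.005,[0.003,0.001,0],[0,0,0]],[0.005,[0.0015,0.0005,0],[0,0,0]],[0.005,[0,0,0],[0,0,0]],[0.005,[0,0,0],[0,0,0]]]'
python3 - <<'E'
from plan import *
st()
tp,tR=standpose(20,.0,0);rows(tp,tR,.005,vmax=400,wmax=5)
E
```

```text
t: 19.07
tool_pos: [0.5081, 0.2366, 0.1315]
tool_rot: [2.032, -0.358, -2.032]
contact_force: [-0.0, -0.9, -1.2]
opening: 0.011
t 19.07 p [0.5081 0.2366 0.1315] x [ 0.     -0.3413 -0.94  ] y [-0.0004 -0.94    0.3413] z [-1.      0.0003 -0.0002] open 0.011 F [-0.  -0.9 -1.2] q [ 0.47  0.09  1.71 -0.31  1.51  2.09]
n 1 dist 0.0044 turn [-0.02 -0.    0.04]
[0.005,[0.0022,0.0039,0.0001],[-0.02,-0.00,0.04]],
```

```bash
python3 -m handwheel '[[0.005,[0.001,-0.0003,0],[0,0,0]],[0.005,[0.001,-0.0003,0],[0,0,0]],[0.005,[0,0,0],[0,0,0]],[0.005,[0,0,0],[0,0,0]]]'
python3 - <<'E'
from plan import *
st()
tp,tR=standpose(20,.0,0);rows(tp,tR,.005,vmax=400,wmax=5)
E
```

```text
t: 19.4
tool_pos: [0.5085, 0.2368, 0.1303]
tool_rot: [2.034, -0.358, -2.031]
contact_force: [-1.2, 1.8, 2.1]
opening: 0.0112
t 19.4 p [0.5085 0.2368 0.1303] x [ 0.0011 -0.3411 -0.94  ] y [-0.0005 -0.94    0.3411] z [-1.      0.0001 -0.0012] open 0.0112 F [-1.2  1.8  2.1] q [ 0.48  0.09  1.71 -0.31  1.5   2.09]
n 1 dist 0.0046 turn [-0.03 -0.06  0.06]
[0.005,[0.0011,0.0044,0.0005],[-0.03,-0.06,0.06]],
```

Base touched (Fz from −1 to +2 N). I'll slide the foot to the strip.

```bash
python3 -m handwheel '[[0.005,[0.0007,0.002,0],[0,0,0]],[0.005,[0.0007,0.0019,0],[0,0,0]],[0.005,[0.0003,0.001,0],[0,0,0]],[0.005,[0,0,0],[0,0,0]],[0.005,[0,0,0],[0,0,0]]]'
python3 - <<'E'
from plan import *
st()
tp,tR=standpose(20,.0,0);rows(tp,tR,.005,vmax=400,wmax=5)
tp,tR=standpose(22.2,.0,0);rows(tp,tR,.005,vmax=400,wmax=5)
snap('wrist','w20');im=ctrl.get_image('top')[:,:,::-1][140:270,140:340];cv2.imwrite('pics/t20.png',cv2.resize(im,None,fx=4,fy=4,interpolation=cv2.INTER_CUBIC))
E
```

```text
t: 19.82
tool_pos: [0.5089, 0.2321, 0.1306]
tool_rot: [2.036, -0.356, -2.031]
contact_force: [0.1, 3.6, 4.7]
opening: 0.0114
t 19.82 p [0.5089 0.2321 0.1306] x [ 0.0024 -0.3396 -0.9406] y [-0.0008 -0.9406  0.3396] z [-1.     -0.     -0.0025] open 0.0114 F [0.1 3.6 4.7] q [ 0.47  0.08  1.72 -0.31  1.5   2.09]
n 1 dist 0.0009 turn [-0.05 -0.14  0.15]
[0.005,[-0.0002,-0.0001,0.0009],[-0.05,-0.14,0.15]],
n 1 dist 0.005 turn [-0.05 -0.13  2.35]
[0.005,[-0.0003,-0.0049,0.0009],[-0.05,-0.13,2.35]],
```

View pics/w20.png

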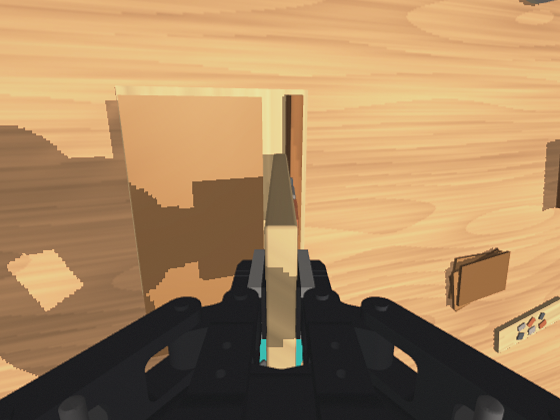

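View pics/t20.png

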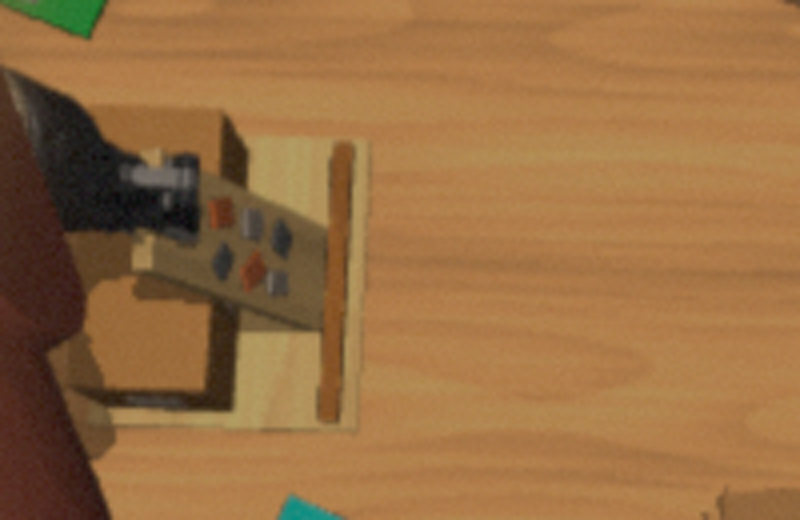

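The top view shows the foot tight behind the strip (zoom x≈325) and near the middle. Tilting it back onto the box.

```bash
python3 -m handwheel '[[0.005,[0,-0.0016,0.0004],[0,0,0.8]],[0.005,[0,-0.0016,0.0004],[0,0,0.8]],[0.005,[0,-0.0014,0],[0,0,0.6]],[0.005,[0,0,0],[0,0,0]],[0.005,[0,0,0],[0,0,0]]]'
python3 - <<'E'
from plan import *
st()
tp,tR=standpose(22.2,.0,0);rows(tp,tR,.005,vmax=400,wmax=5)
E
```

```text
t: 20.33
tool_pos: [0.5085, 0.2368, 0.1289]
tool_rot: [2.014, -0.392, -2.006]
contact_force: [2.0, 3.8, 5.2]
opening: 0.0115
t 20.33 p [0.5085 0.2368 0.1289] x [ 0.0036 -0.3763 -0.9265] y [-0.0005 -0.9265  0.3763] z [-1.     -0.0009 -0.0035] open 0.0115 F [2.  3.8 5.2] q [ 0.49  0.11  1.7  -0.34  1.52  2.11]
n 1 dist 0.0006 turn [-0.03 -0.2   0.09]
[0.005,[-0.0003,0.0000,0.0005],[-0.03,-0.20,0.09]],
```

```bash
python3 -m handwheel '[[0.005,[0,-0.001,0],[0,0,0.3]],[0.005,[0,-0.0005,0],[0,0,0.2]],[0.005,[0,0,0],[0,0,0]],[0.005,[0,0,0],[0,0,0]]]'
python3 - <<'E'
from plan import *
st();print(pose()[2]['wrist_torque'])
im=ctrl.get_image('top')[:,:,::-1][140:270,140:340];cv2.imwrite('pics/t21.png',cv2.resize(im,None,fx=4,fy=4,interpolation=cv2.INTER_CUBIC))
E
```

```text
t: 20.67
tool_pos: [0.5085, 0.2378, 0.1286]
tool_rot: [2.008, -0.401, -2.001]
contact_force: [0.6, 3.2, 7.3]
opening: 0.0114
t 20.67 p [0.5085 0.2378 0.1286] x [ 0.0034 -0.3849 -0.9229] y [-0.0008 -0.9229  0.3849] z [-1.     -0.0006 -0.0034] open 0.0114 F [0.6 3.2 7.3] q [ 0.5   0.12  1.7  -0.35  1.52  2.12]
[ 0.6869 -0.2334  0.0547]
```

View pics/t21.png

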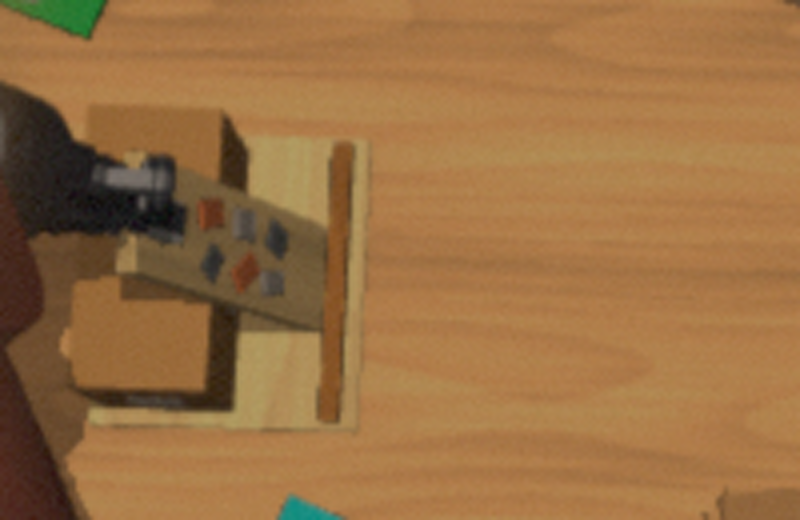

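Releasing gently.

```bash
python3 -m handwheel '[[0.02,[0,0,0],[0,0,0]],[0.03,[0,0,0],[0,0,0]],[0.04,[0,0,0],[0,0,0]],[0.04,[0,0,0],[0,0,0]],[0.04,[0,0,0],[0,0,0]]]'
python3 - <<'E'
from plan import *
st();snap('wrist','w22')
im=ctrl.get_image('top')[:,:,::-1][140:270,140:340];cv2.imwrite('pics/t22.png',cv2.resize(im,None,fx=4,fy=4,interpolation=cv2.INTER_CUBIC))
E
```

```text
t: 21.13
tool_pos: [0.5067, 0.2365, 0.1264]
tool_rot: [2.002, -0.403, -2.005]
contact_force: [-0.7, -0.7, -0.2]
opening: 0.0396
t 21.13 p [0.5067 0.2365 0.1264] x [-0.0015 -0.3866 -0.9222] y [ 0.0002 -0.9222  0.3866] z [-1.      0.0004  0.0014] open 0.0396 F [-0.7 -0.7 -0.2] q [ 0.5   0.12  1.7  -0.35  1.52  2.12]
```

View pics/w22.png

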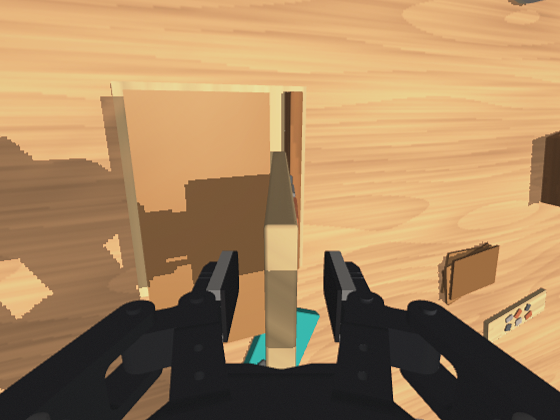

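View pics/t22.png

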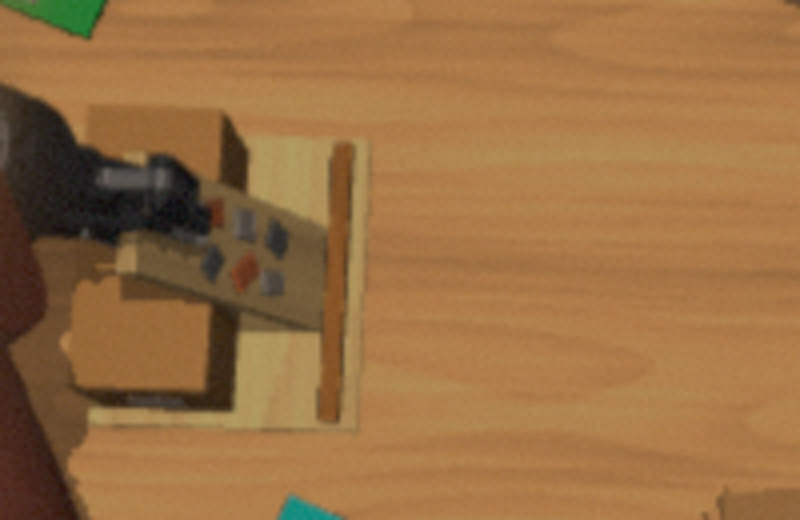

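The panel stands by itself, with daylight on both sides of the fingers. I'll withdraw straight back along the tool axis.

```bash
python3 -m handwheel '[[0.04,[-0.01,0,0],[0,0,0]],[0.04,[-0.02,0,0],[0,0,0]],[0.04,[-0.025,0,0],[0,0,0]],[0.04,[-0.03,0,0],[0,0,0]],[0.04,[-0.03,0,0],[0,0,0]],[0.04,[-0.03,-0.01,0],[0,0,0]],[0.04,[-0.03,-0.02,0],[0,0,0]],[0.04,[-0.02,-0.03,0],[0,0,0]],[0.04,[-0.01,-0.03,0],[0,0,0]],[0.04,[0,0,0],[0,0,0]]]'
python3 - <<'E'
from plan import *
st();im=snap('wrist','w23');c=cam('wrist')
snap('top','t23');
im=ctrl.get_image('side')[:,:,::-1][120:360,110:400];cv2.imwrite('pics/s23.png',cv2.resize(im,None,fx=2.4,fy=2.4,interpolation=cv2.INTER_CUBIC))
im=cv2.imread('pics/t23.png')[140:270,140:340];im=cv2.resize(im,None,fx=4,fy=4,interpolation=cv2.INTER_CUBIC)
t=np.radians(22);u=np.array([0,np.sin(t),np.cos(t)]);n=np.array([0,-np.cos(t),np.sin(t)])
C=FOOT+[0,.043,.095]
q=(proj(cam('top'),[C+n*.006+u*a+np.array([b,0,0]) for a,b in((.1,.032),(.1,-.032),(-.1,-.032),(-.1,.032))])-[140,140]+.5)*4
cv2.polylines(im,[q.round().astype(np.int32).reshape(-1,1,2)],True,(0,255,0),1);cv2.imwrite('pics/t23z.png',im)
E
```

```text
t: 22.07
tool_pos: [0.5067, 0.404, 0.282]
tool_rot: [2.005, -0.395, -2.003]
contact_force: [0.5, -0.0, -0.6]
opening: 0.0399
t 22.07 p [0.5067 0.404  0.282 ] x [ 0.0021 -0.3829 -0.9238] y [ 0.0038 -0.9238  0.3829] z [-1.     -0.0043 -0.0004] open 0.0399 F [ 0.5 -0.  -0.6] q [ 0.7   0.27  1.27 -0.31  1.85  2.22]
```

View pics/t23z.png

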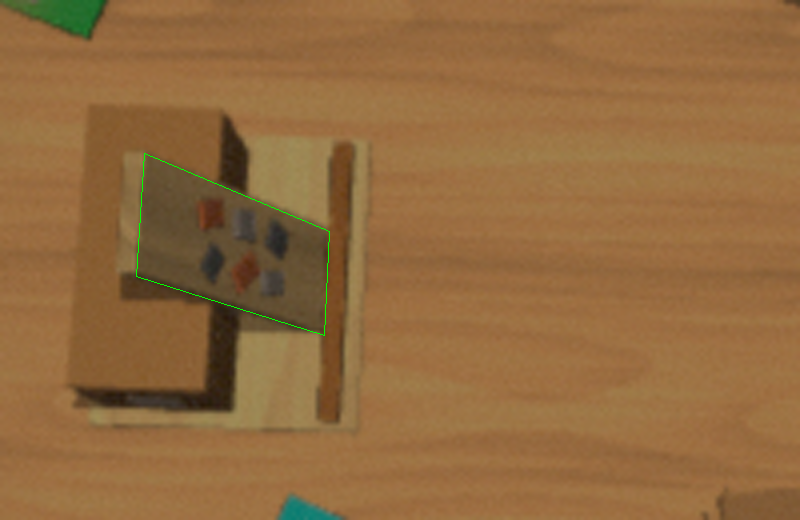

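View pics/s23.png

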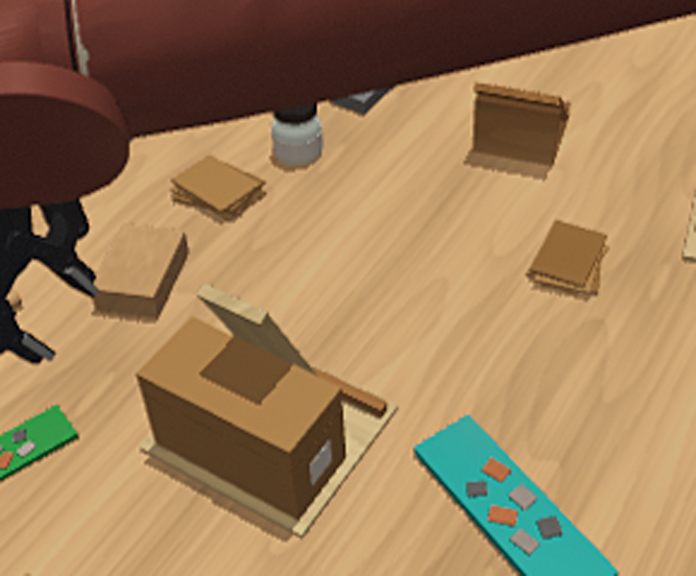

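View pics/w23.png

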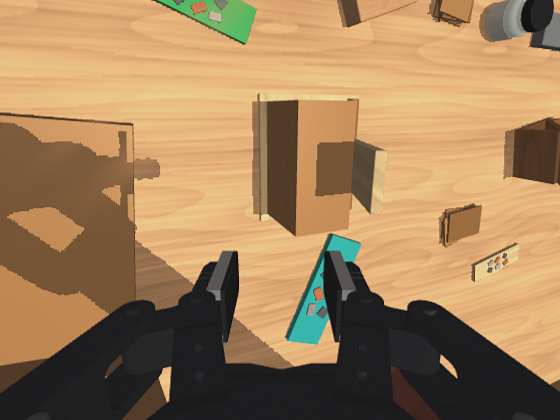

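View pics/t23.png

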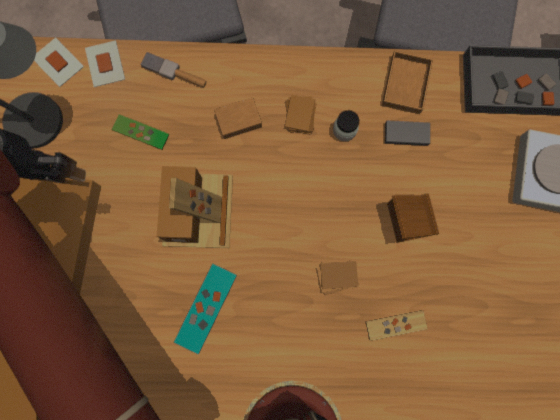

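The panel's outline fits the predicted lean: foot behind the strip, square and mid-box. The bystanders look the same as in the first picture, and the arm is clear. Handing in.

Run:
```python
from plan import *
a=cv2.imread('pics/top0.png').astype(int);b=cv2.imread('pics/t23.png').astype(int)
for n,(x,y) in dict(env1=(300,113),small_box=(238,117),jar=(347,125),pad=(408,133),rest=(413,217),env2=(338,277)).items():
    w=np.abs(a-b)[y-25:y+25,x-32:x+32]; print(n,w.mean().round(1))
print(ctrl.finish_job())
```

```text
env1 2.1
small_box 2.1
jar 2.3
pad 2.1
rest 2.6
env2 2.1
the job is handed in; nothing more can be done
None
```

The job is handed in. The large plain panel lay on the rest and was let go there, and it now leans in the stand. The clock read 22.1 s at the last move, out of 61 s. No verdict was reported.

- **Rest:** I gripped the panel across its width and laid it on the rest, foot at the lip and specimens up. Contact was about 7 N onto the face and 6 N against the lip. After release, its outline matched the predicted seat in the wrist picture.
- **Stand:** I took it again by its free top end, set the foot on the base and slid it to the strip. Then I tilted it about 22° back onto the box and released it.
- **Last checks:** The top view shows the foot tight behind the strip, the panel square to the box and near its middle, and the specimens facing outward. The side and wrist views show it standing on its own with the arm clear. The other things did not move: comparing the first and last top pictures at their places showed only image noise.
- **Disagreements:**
  - The finger tips sit about 40 mm behind the stated TCP. The first two closures missed above the panel, touching nothing, so I worked from the pictures after that.
  - In the final top view, the panel's upper end fits the predicted outline about 2 px less exactly than its foot.
  - I did not feel a separate box contact before letting go.

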